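# Flip the cup board over the niche sill and stand the cup on it between the jars

### The job

First nudge the two yellow-lidded jars in the middle of the marble niche apart, leaving them upright, until the small board fits between them. Then push the board, which lies cork side up on the counter, against the niche's low marble sill and turn it over the sill so that it lies white side up on the niche floor, and slide it straight in between the two jars until it meets the back wall. Finally stand the brass cup upright on the board and let go, without disturbing the other things in the niche.

Things in the scene. Friction and masses are not known exactly. Their poses are not given: they have to be found in the camera images.
- niche: Fixed marble niche, open at top and front; place and yaw vary. Origin: counter level (z = 0) right under the sill's front edge, at the middle of its length. +y points into the niche, +x along the sill, z up. Floor: flat slab 22 mm above the counter; its sharp upright front edge, the sill, is a 22 mm fence at y = 0. Side walls at x = -300 and +300 mm are 60 mm high.
- sill_edge (a point): Middle of the sill's upper front edge, 22 mm above the counter (niche x = 0, y = 0). Just behind the sill, from niche x = 130 to 300 mm, stands a fixed glass door, parked open, its top 160 mm above the counter.
- back_foot (a point): Foot of the niche's back wall, at its middle (niche x = 0, y = 240 mm, floor height 22 mm). The wall's top is 110 mm above the counter.
- jar_a_center (a point): Jar, red-brown filling: upright glass cylinder 64 mm across, 60 mm high, with a yellow lid 62 mm across and 18 mm high on top; 78 mm in all, 0.2 to 0.45 kg, loose on the niche floor. Point: on its axis, 39 mm above its foot. The jars stand side by side along niche x, one on each side of x = 0 (either way round), near y = 155 mm, with 5 to 30 mm clear between them.
- jar_b_center (a point): Jar with an olive-green filling, otherwise the same as jar_a. Point: on its axis, 39 mm above its foot.
- board_center (a point): Loose flat board 60 mm wide (its x), 110 mm long (its y), 14 mm thick (its z), about 0.11 kg, white on one face, brown cork on the other. Point: its centre. Its z points out of the cork face: up at the start, down when turned over. Starts flat on the counter before the sill, its y within 15 degrees of the niche's y, the near end face 20 to 70 mm from the sill.
- cup_center (a point): Brass-look aluminium bell cup, open at the top, 62 mm high, foot 40 mm across, with a straight rim band 58 mm across over its top 16 mm; 0.08 kg. Point: on its axis, 31 mm above its foot; its z is the axis, up when upright. Starts upright on the counter.
- saucer: White melamine saucer, 120 mm across, 14 mm high, on the counter; origin at the centre of its underside. A bystander.
- dabba: Shut round steel masala dabba, 164 mm across, 79 mm high, loose on the niche floor near niche x = -195, y = 145 mm; origin at the centre of its underside. Leave alone.
- jar_low: Lower of two stacked jars, same size as jar_a, on the niche floor near niche x = 215, y = 130 mm, behind the glass door; origin at the centre of its underside. Leave alone.
- jar_top: Upper of the two stacked jars, standing on jar_low, its lid 178 mm above the counter; origin at the centre of its underside. Leave alone.
Mind the look-alikes: they are no part of the job. Leave any pink look-alike of the part that bears jar_b_center alone.

How it is judged:
On the way, in this order (a step that is already met when the one before it is completed fails the run):
1. the two jars stand upright at least 128 mm apart, centre to centre, while the board is still cork side up (horizontal distance between jar_a_center and jar_b_center above 0.128 m and angle between each of jar_a_center, jar_b_center's own z axis and vertical below 0.15 rad and angle between board_center's own z axis and vertical below 0.3 rad), for 0.2 s.
2. the board is being turned over against the niche: tilted up between 45 and 125 degrees while touching the marble (angle between board_center's own z axis and vertical between 0.785 and 2.2 rad and contact force between board and niche above 0.1 N), for 0.02 s.
3. the board lies flat, white side up, on the niche floor (angle between board_center's own z axis and vertical above 3 rad and z of board_center in the frame of niche between 0.022 and 0.036 m and y of board_center in the frame of niche above 0 m), for 0.2 s.
4. the board is home between the jars, within 8 mm of the back wall (angle between board_center's own z axis and vertical above 3 rad and y of board_center in the frame of niche above 0.177 m and ((x of jar_a_center in the frame of board_center above 0.05 m and x of jar_b_center in the frame of board_center below -0.05 m) or (x of jar_b_center in the frame of board_center above 0.05 m and x of jar_a_center in the frame of board_center below -0.05 m))), for 0.2 s.
At the end, for the whole second after the job is handed in: The board lies flat and white side up on the niche floor between the two upright jars (both still on the niche floor, at least 100 mm in from the sill), within 8 mm of the back wall and within 9 degrees of square to it; the cup stands upright on the board, its axis over the board; all at rest (angle between board_center's own z axis and vertical above 3.05 rad and y of board_center in the frame of niche above 0.177 m and z of board_center in the frame of niche below 0.033 m and angle between the y axis of board_center and the y axis of niche, either way round below 0.15 rad and ((x of jar_a_center in the frame of board_center above 0.05 m and x of jar_b_center in the frame of board_center below -0.05 m) or (x of jar_b_center in the frame of board_center above 0.05 m and x of jar_a_center in the frame of board_center below -0.05 m)) and angle between each of jar_a_center, jar_b_center, cup_center's own z axis and vertical below 0.08 rad and z of each of jar_a_center, jar_b_center in the frame of niche below 0.066 m and y of each of jar_a_center, jar_b_center in the frame of niche above 0.1 m and z of each of jar_a_center, jar_b_center in the frame of board_center above -0.05 m and x of cup_center in the frame of board_center between -0.03 and 0.03 m and y of cup_center in the frame of board_center between -0.055 and 0.055 m and z of cup_center in the frame of board_center between -0.043 and -0.033 m and linear speed of each of cup, board below 0.02 m/s); the robot touches nothing.
It fails at once if one of the two jars is tipped over (angle between any of jar_a_center, jar_b_center's own z axis and vertical above 0.5 rad).
It fails at once if the masala dabba or the stacked jars are shifted by more than 25 mm (distance of any of dabba, jar_low, jar_top from where it was at the start of the episode above 0.025 m).
It also fails if it takes over 72 s, if anything falls off the work surface, if the arm or the gripper's body presses on something with over 40 N, if the wrist force passes 120 N, or if a joint passes its speed limit or range.

### The arm

A 6-joint arm with a two-finger parallel gripper is mounted at the origin on the work surface. World frame = base frame: x ahead of the robot, y to its left, z up, the work surface at z = 0. Lengths are in m, angles in rad, forces in N, time in s.
With the tool pointing down it reaches from about 0.35 to 0.775 m from the base axis. Payload 5.5 kg.
Tool frame: the origin (TCP) lies at the very end of the fingers, on their centre line; the grasp point (between the pads) lies 19 mm behind it; z points along the fingers, x is the direction in which the jaws open and shut, and the axes are right-handed (so a half turn about z gives the same grasp; the last joint's range is limited). The gripper opens to 85 mm and grips with 20 to 120 N. Pads are 22 mm wide; open, the fingers measure 114 mm over their backs; the gripper's body (76 mm by 85 mm) begins 54 mm behind the grasp point. The pads swing forward as they close: fully open they stand 13 mm farther back than shut.
Start: joints at [1.139, 0.313, 0.046, 1.304, 0, 1.431], TCP at [0.165, 0.551, 0.231] pointing down, gripper open.
Joint ranges: [-2.76, 2.76], [-0.86, 1.69], [-1.03, 1.26], [-2.2, 2.34], [-1.47, 1.5], [-3.14, 3.14]. Speed limits (rad/s): [2.57, 2.57, 3.14, 3.14, 3.14, 3.14].

### API

Orientations are given as a unit quaternion [w, x, y, z].
In Python, from workcell import env gives the robot as it stands.
- The arm moves only by the shell command python3 -m inch 'ROWS' [FORCE]. ROWS is JSON, a list of rows, each a list of 7 numbers: the turn, a rotation vector about the tool's x, y, z each as a share of 8 degrees, from -1 to 1, then the shift along the tool's x, y, z each as a share of 0.05 m, from -1 to 1, then the closure, from 0 (fully open) to 1 (shut). A call has 1 to 12 rows; each row shifts and turns the commanded pose from where the row before left it, along the tool's axes as they then stand; what a row does not reach is not made up. A row lasts 1/10 s, in which the tool goes at most 50 mm and 8.59 degrees, less where a joint would pass 70% of its speed; a pose out of reach is approached as far as the arm can. A call with a number of a shift or a turn outside -1 to 1 is refused whole. A call with a gripper value outside its range is refused whole. The fingers move at their own pace and stop on an object; FORCE is the grip in N (left out, the last holds). Time passes only in rows, so rows that do not move let the fingers close. It gives the time, the measured TCP pose, the force and the opening at its end, in the units of the state.
- env.get_state(): the state, without advancing time (a new reading comes with each control period).
- env.read_camera(name): name is "scene" or "side" or "wrist"; returns the picture (400x640x3 uint8, red, green, blue); there is no depth.
- env.calibration(name): a dict with "fx", "fy", "cx", "cy" (pixels), "k1" (the pictures are not rectified: a ray, as slopes to the right and down, at radius r is drawn at 1 + k1 r^2 times it, then the intrinsics apply), "rvec" (rotation vector, rad) and "tvec" (3), from world to camera coordinates, as OpenCV has them; the wrist camera has in their place "hand_eye" (4x4, takes a point from camera to tool coordinates, whose origin is the TCP and whose axes are the tool frame's). Camera axes: x right, y down, z forward; pixel columns grow to the right and rows downward; lengths in m; the calibration is good to about 2 mm. A picture is of the moment at which its call begins: read the wrist's pose just before it. calibration takes no time and is no camera call.
- env.hand_in(): hands the job in, once; it reports no verdict.
The state is a dict: "clock": time; "joint_pos": joint angles; "qvel": joint speeds; "tau": joint torques, N m; "tcp_pos": TCP position; "orientation": TCP orientation; "wrist_force": force on the tool from outside, world axes, zero at the start; "ft_torque": the same for the moment, N m; "finger_gap": finger opening in m.
Only numpy, scipy, OpenCV 4.12 (cv2) and the standard library are available. Lean on these libraries where they do the work, as an engineer would, in place of code of your own. Each camera call takes 0.05 s, during which the arm holds its last target.

## Working session

There is one attempt and no reset: what is moved stays moved. The work goes in short steps, Python scripts to look and compute and a shell command to move; the robot and the scene stay as the last step left them, time stands still between calls to the robot, and variables do not carry over. Pictures are saved under pics/ and viewed, and the job is handed in when it is done.

```bash
ls; mkdir -p pics
cat > h.py <<'E'
import numpy as np, cv2, json
from scipy.spatial.transform import Rotation as R
from workcell import env
def snap(cam,name):
    s=env.get_state(); im=np.array(env.read_camera(cam)); cv2.imwrite(f'pics/{name}.png',im[:,:,::-1]); return s,im
def campose(cam,s=None):
    c=env.calibration(cam)
    if cam=='wrist':
        q=s['orientation']; Rt=R.from_quat([q[1],q[2],q[3],q[0]]).as_matrix(); H=np.array(c['hand_eye'])
        return c,Rt@H[:3,:3],Rt@H[:3,3]+np.array(s['tcp_pos'])
    Rc=R.from_rotvec(np.array(c['rvec']).ravel()).as_matrix()
    return c,Rc.T,-Rc.T@np.array(c['tvec']).ravel()
def ray(cam,uv,s=None):
    c,Rw,o=campose(cam,s)
    uv=np.atleast_2d(np.array(uv,float)); d=(uv-[c['cx'],c['cy']])/[c['fx'],c['fy']]
    p=d.copy()
    for _ in range(20): p=d/(1+c['k1']*(p**2).sum(1,keepdims=True))
    return o,(np.c_[p,np.ones(len(p))]@Rw.T)
def onz(cam,uv,z,s=None):
    o,d=ray(cam,uv,s); return o+d*((z-o[2])/d[:,2])[:,None]
def proj(cam,P,s=None):
    c,Rw,o=campose(cam,s); p=(np.atleast_2d(P)-o)@Rw; x=p[:,:2]/p[:,2:]
    x=x*(1+c['k1']*(x**2).sum(1,keepdims=True)); return x*[c['fx'],c['fy']]+[c['cx'],c['cy']]
E
python3 - <<'E'
from h import *
for c in ['scene','side','wrist']:
    snap(c,c+'0'); print(c,campose(c,env.get_state())[2].round(3))
print(env.get_state())
E
```

```text
pics
scene [1.179 0.457 0.647]
side [0.238 0.563 0.908]
wrist [0.088 0.574 0.372]
{'clock': 0.15, 'joint_pos': array([1.13941721e+00, 3.13860167e-01, 4.52618583e-02, 1.30357947e+00,
       4.46357838e-06, 1.43122091e+00]), 'qvel': array([ 0.00102081, -0.00217547,  0.00500535, -0.00027288,  0.00045247,
        0.0018074 ]), 'tau': array([ 1.37525596e-03, -4.81066239e+01,  2.98814875e+01,  1.38843406e-02,
       -8.37181324e-05,  1.64646929e-05]), 'tcp_pos': array([0.16525735, 0.55036178, 0.2306043 ]), 'orientation': array([ 3.29145432e-04,  8.02396264e-01,  5.96791218e-01, -6.07265775e-04]), 'wrist_force': array([ 0.09677585, -0.11447047,  0.6295615 ]), 'ft_torque': array([0.00476066, 0.01395889, 0.01289765]), 'finger_gap': 0.08550239998920516}
```

View pics/scene0.png

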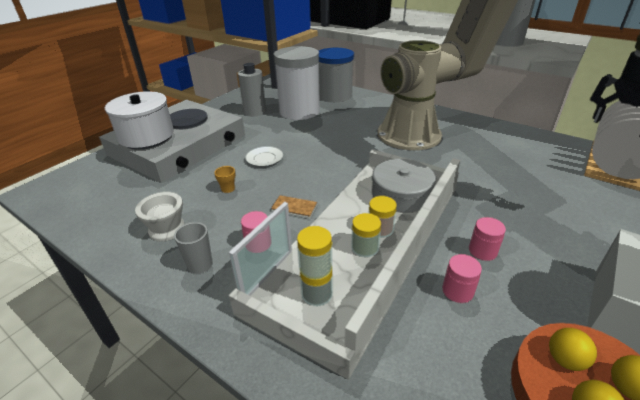

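View pics/side0.png

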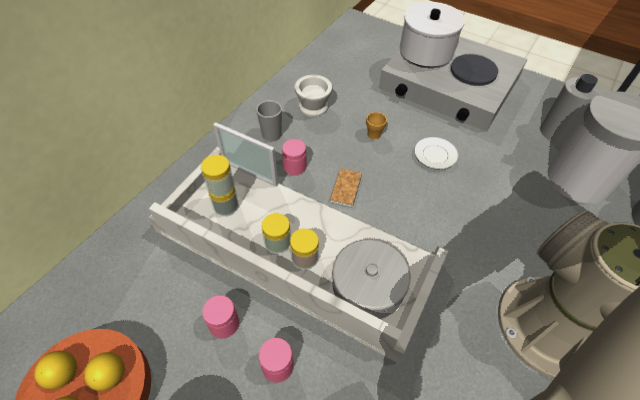

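View pics/wrist0.png

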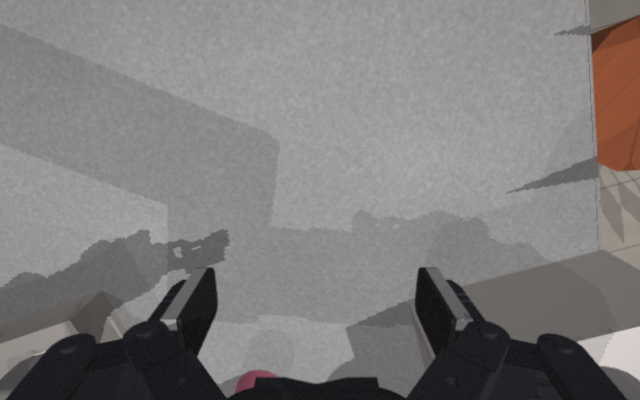

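The scene view shows the two middle jars at (367,235) olive and (382,215) red-brown, the board at (295,206) and the cup at (226,180). Look-alikes for the cup are the grey tumbler (195,247) and the white mortar (160,215). The pink jars (257,232), (488,240) and (463,280), and the stacked jars (315,265), could be mistaken for the middle jars. I'll check these in a close crop.

Run:
```python
import cv2
a=cv2.imread('pics/side0.png')[90:360,140:460]; cv2.imwrite('pics/c1.png',cv2.resize(a,None,fx=2.2,fy=2.2,interpolation=2))
a=cv2.imread('pics/scene0.png')[130:390,140:480]; cv2.imwrite('pics/c2.png',cv2.resize(a,None,fx=2.3,fy=2.3,interpolation=2))
```

```text
(no output)
```

View pics/c1.png

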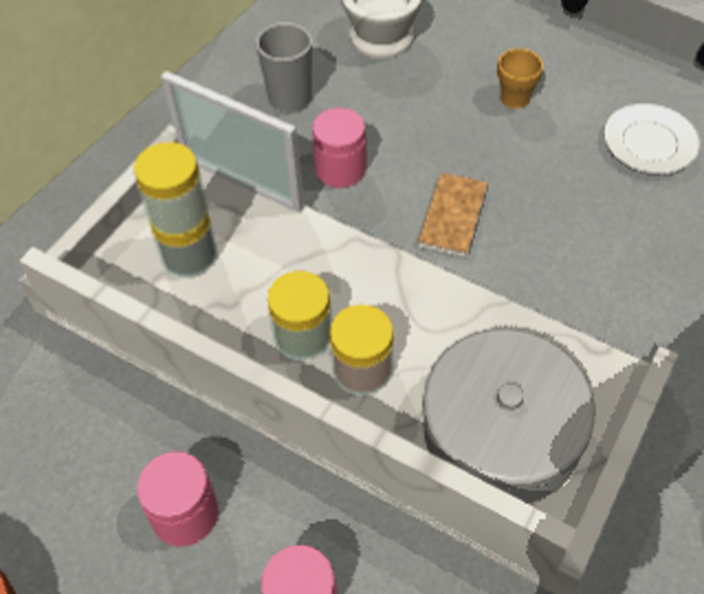

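View pics/c2.png

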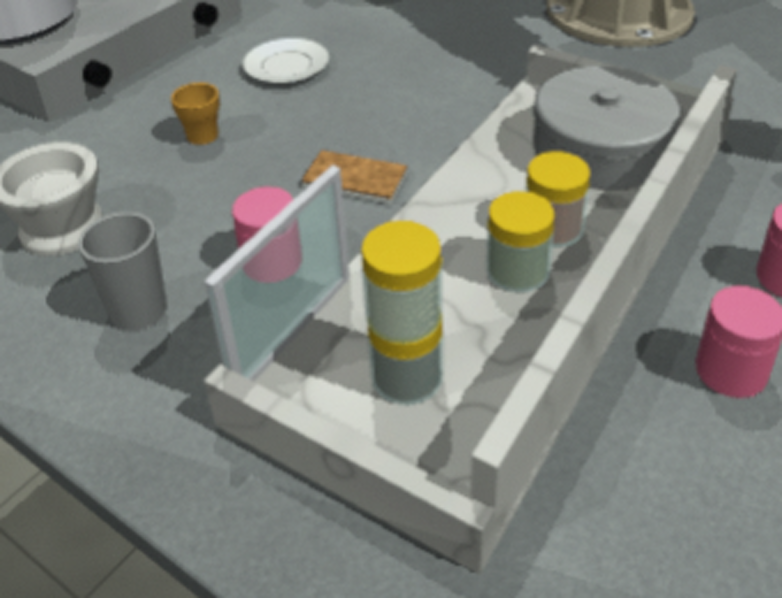

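Run:
```python
from h import *
S=lambda x,y:(x/2.2+140,y/2.2+90)
C=lambda x,y:(x/2.3+140,y/2.3+130)
print('sill side',onz('side',[S(308,208),S(480,284),S(650,358)],.022).round(4))
print('sill scene',onz('scene',[C(350,275),C(410,208),C(535,85)],.022).round(4))
print('backtop side inner',onz('side',[S(42,250),S(300,380),S(572,525)],.110).round(4))
print('backtop scene inner front',onz('scene',[C(475,465),C(725,78)],.110).round(4))
for cam in ['scene','side']:
    im=cv2.imread(f'pics/{cam}0.png'); hsv=cv2.cvtColor(im,cv2.COLOR_BGR2HSV)
    roi=np.zeros(im.shape[:2],np.uint8)
    if cam=='scene': roi[150:320,190:420]=255
    else: roi[95:285,180:400]=255
    for nm,lo,hi,z in [('yellow',(22,150,100),(32,255,255),.091),('orange',(8,110,40),(21,255,255),None)]:
        m=cv2.inRange(hsv,lo,hi)&roi
        m=cv2.morphologyEx(m,cv2.MORPH_CLOSE,np.ones((5,5)))
        cs,_=cv2.findContours(m,cv2.RETR_EXTERNAL,cv2.CHAIN_APPROX_NONE)
        for c in cs:
            a=cv2.contourArea(c)
            if a<60: continue
            h=cv2.convexHull(c); M=cv2.moments(h); u=(M['m10']/M['m00'],M['m01']/M['m00'])
            print(cam,nm,a,np.round(u,1),cv2.boundingRect(c))
            if nm=='yellow': print('   ',onz(cam,u,.091).round(4))
            else:
                print('   ',onz(cam,u,.014).round(4),onz(cam,u,.031).round(4)); 
                b=cv2.boxPoints(cv2.minAreaRect(c)); print(onz(cam,b,.014).round(4).tolist())
```

```text
sill side [[ 0.6989  0.019   0.022 ]
 [ 0.4752  0.0015  0.022 ]
 [ 0.2781 -0.0153  0.022 ]]
sill scene [[0.7023 0.03   0.022 ]
 [0.5856 0.0205 0.022 ]
 [0.2946 0.0141 0.022 ]]
backtop side inner [[0.8466 0.2664 0.11  ]
 [0.5385 0.2436 0.11  ]
 [0.2638 0.2286 0.11  ]]
backtop scene inner front [[0.8661 0.2753 0.11  ]
 [0.2908 0.2471 0.11  ]]
scene yellow 151.5 [317.4 278.5] (303, 271, 29, 15)
    [[0.7886 0.1638 0.091 ]]
scene yellow 789.0 [314.1 240.7] (298, 226, 34, 30)
    [[0.7088 0.0989 0.091 ]]
scene yellow 975.0 [373.9 216.1] (353, 196, 43, 41)
    [[0.5701 0.1639 0.091 ]]
scene orange 402.5 [294.1 205.2] (272, 196, 44, 20)
    [[ 0.5623 -0.0747  0.014 ]] [[ 0.5789 -0.0604  0.031 ]]
[[0.6043, -0.1165, 0.014], [0.5517, -0.1517, 0.014], [0.5187, -0.0361, 0.014], [0.5713, -0.0072, 0.014]]
scene orange 380.0 [225.5 178.1] (215, 166, 20, 27)
    [[ 0.5719 -0.3244  0.014 ]] [[ 0.5882 -0.3034  0.031 ]]
[[0.5426, -0.4013, 0.014], [0.5102, -0.3513, 0.014], [0.6082, -0.2526, 0.014], [0.6378, -0.2978, 0.014]]
side yellow 1167.0 [289.9 234.6] (262, 214, 56, 43)
    [[0.5619 0.1636 0.091 ]]
side yellow 86.5 [221.3 195.9] (209, 191, 25, 11)
    [[0.7574 0.1642 0.091 ]]
side yellow 537.0 [215.2 167.2] (201, 155, 29, 25)
    [[0.8277 0.1047 0.091 ]]
side orange 669.5 [345.8 186.3] (331, 169, 30, 36)
    [[ 0.556  -0.0756  0.014 ]] [[ 0.55   -0.0635  0.031 ]]
[[0.5684, -0.0184, 0.014], [0.605, -0.1236, 0.014], [0.5451, -0.1369, 0.014], [0.5121, -0.0319, 0.014]]
side orange 393.0 [375.3 124.2] (366, 112, 21, 27)
    [[ 0.6029 -0.3236  0.014 ]] [[ 0.5959 -0.3068  0.031 ]]
[[0.6514, -0.3545, 0.014], [0.6011, -0.3878, 0.014], [0.5502, -0.2908, 0.014], [0.598, -0.2592, 0.014]]
```

Close crops confirm the picks: olive jar_b at crop (300,312), red-brown jar_a at (362,350), the cork board at (455,213) and the brass cup at (520,77). I'll work out the first move, which puts the wrist camera over the work.

```bash
cat >> h.py <<'E'
def tgt(pos,xang,tilt=0,taxis=None,s=None):
    """tool-down with tool x at world angle xang(deg); then tilt deg about world axis angle taxis(deg); returns shift/turn needs."""
    s=s or env.get_state(); q=s['orientation']; Rt=R.from_quat([q[1],q[2],q[3],q[0]]).as_matrix()
    a=np.radians(xang); x=np.array([np.cos(a),np.sin(a),0]); z=np.array([0,0,-1.]); y=np.cross(z,x); Rg=np.c_[x,y,z]
    if tilt:
        t=np.radians(taxis); Rg=R.from_rotvec(np.radians(tilt)*np.array([np.cos(t),np.sin(t),0])).as_matrix()@Rg
    d=np.array(pos)-s['tcp_pos']; rv=R.from_matrix(Rt.T@Rg).as_rotvec()
    print('turn units(8deg)',(np.degrees(rv)/8).round(3),'| shift cur axes (50mm)',(Rt.T@d/.05).round(3),'| shift AFTER turn',(Rg.T@d/.05).round(3),'clk',s['clock'])
def st():
    s=env.get_state(); q=s['orientation']; Rt=R.from_quat([q[1],q[2],q[3],q[0]]).as_matrix()
    print('t',round(s['clock'],2),'tcp',s['tcp_pos'].round(4),'x',Rt[:,0].round(3),'z',Rt[:,2].round(3),'F',np.round(s['wrist_force'],1),'gap',round(s['finger_gap'],4),'j',np.round(s['joint_pos'],2))
E
python3 - <<'E'
from h import *
print(np.round(env.calibration('wrist')['hand_eye'],3),env.calibration('wrist')['fx'])
tgt([.60,.05,.33],93.7)
E
```

```text
[[ 1.     0.001 -0.001 -0.   ]
 [-0.     0.951  0.31  -0.081]
 [ 0.001 -0.31   0.951 -0.142]
 [ 0.     0.     0.     1.   ]] 346.4701384057884
turn units(8deg) [-0.003  0.009 -2.552] | shift cur axes (50mm) [-7.086 11.206 -1.98 ] | shift AFTER turn [-10.547   8.031  -1.988] clk 0.15
```

```bash
python3 -m inch '[[0,0,-0.85,0,0,-0.6,0],[0,0,-0.85,0,0,-0.6,0],[0,0,-0.85,0,0,-0.6,0],[0,0,0,-0.75,0.57,0,0],[0,0,0,-0.75,0.57,0,0],[0,0,0,-0.75,0.57,0,0],[0,0,0,-0.75,0.57,0,0],[0,0,0,-0.75,0.57,0,0],[0,0,0,-0.75,0.57,0,0],[0,0,0,-0.75,0.57,0,0],[0,0,0,-0.75,0.57,0,0],[0,0,0,-0.75,0.57,0,0]]'; python3 -m inch '[[0,0,0,-0.75,0.57,0,0],[0,0,0,-0.75,0.57,0,0],[0,0,0,-0.75,0.57,0,0],[0,0,0,-0.75,0.57,0,0],[0,0,0,-0.75,0.57,0,0],[0,0,0,0,0,0,0],[0,0,0,0,0,0,0]]'
python3 - <<'E'
from h import *
st(); s,_=snap('wrist','w1'); tgt([.60,.05,.33],93.7)
import pickle; pickle.dump(s,open('w1.pkl','wb'))
E
```

```text
clock: 1.35
tcp_pos: [0.4439, 0.2287, 0.3212]
orientation: [-0.0, 0.684, 0.729, 0.0]
wrist_force: [0.0, 0.5, -0.7]
finger_gap: 0.0854
clock: 2.05
tcp_pos: [0.5975, 0.0513, 0.32]
orientation: [-0.001, 0.685, 0.729, -0.001]
wrist_force: [-1.6, 0.9, -0.4]
finger_gap: 0.0856
t 2.05 tcp [0.5975 0.0513 0.32  ] x [-0.062  0.998  0.001] z [-0.002  0.    -1.   ] F [-1.6  0.9 -0.4] gap 0.0856 j [-0.05  0.36  0.33  1.54  0.   -0.11]
turn units(8deg) [-0.012 -0.004 -0.008] | shift cur axes (50mm) [-0.05   0.058 -0.188] | shift AFTER turn [-0.05   0.058 -0.187] clk 2.1
```

View pics/w1.png

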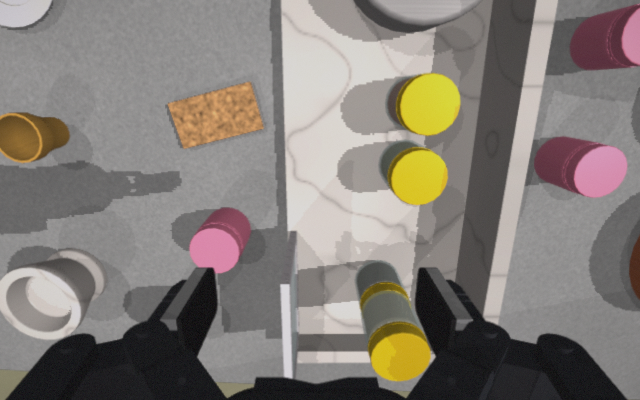

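The wrist view shows the board at (216,115), the lids at (429,104) and (418,177), the sill at column ~285, the cup at (35,137) and the dabba at the top (420,0).

```bash
cat > m.py <<'E'
from h import *
import pickle
s=pickle.load(open('w1.pkl','rb'))
im=cv2.imread('pics/w1.png'); hsv=cv2.cvtColor(im,cv2.COLOR_BGR2HSV); g=cv2.cvtColor(im,cv2.COLOR_BGR2GRAY).astype(int)
def blob(lo,hi,roi,n=1):
    m=np.zeros(g.shape,np.uint8); x0,y0,x1,y1=roi; m[y0:y1,x0:x1]=cv2.inRange(hsv,lo,hi)[y0:y1,x0:x1]
    m=cv2.morphologyEx(m,cv2.MORPH_CLOSE,np.ones((3,3)))
    cs,_=cv2.findContours(m,cv2.RETR_EXTERNAL,cv2.CHAIN_APPROX_NONE); return sorted(cs,key=cv2.contourArea)[::-1][:n]
for c in blob((22,150,200),(34,255,255),(340,60,480,215),2):
    (x,y),r=cv2.minEnclosingCircle(c); c2=cv2.contourArea(c)
    c3=onz('wrist',c[:,0],.1,s)[:,:2]; (X,Y),rr=cv2.minEnclosingCircle(c3.astype(np.float32)); print('lid',x,y,r,'->',round(X,4),round(Y,4),rr)
c=blob((5,80,60),(25,255,255),(150,60,280,170))[0]
w=onz('wrist',c[:,0],.014,s)[:,:2]; rect=cv2.minAreaRect((w*1000).astype(np.float32)); print('board',rect, cv2.boxPoints(rect).round(1).tolist())
# sill: gradient columnwise
P=[]
for v in range(5,225,4):
    row=cv2.GaussianBlur(g.astype(np.float32),(1,5),0)[v,265:310]; d=np.diff(row); P.append((265+np.argmax(d)+.5+.5,v))
w=onz('wrist',P,.022,s)[:,:2]
from numpy.polynomial import polynomial as pl
k=np.ones(len(w),bool)
for _ in range(5):
    f=np.polyfit(w[k,0],w[k,1],1); r=w[:,1]-np.polyval(f,w[:,0]); k=abs(r)<max(.002,1.5*np.std(r[k]))
print('sill slope deg',np.degrees(np.arctan(f[0])),'y at .56',np.polyval(f,.56),k.sum(),len(k))
# wall top inner edge: largest +diff in range right
P=[]
for v in range(60,340,4):
    c0=int(541-(v*54/350)); row=g[v,c0-15:c0+15]; d=np.diff(row); P.append((c0-15+np.argmax(d)+1,v))
w=onz('wrist',P,.110,s)[:,:2]; k=np.ones(len(w),bool)
for _ in range(5):
    f=np.polyfit(w[k,0],w[k,1],1); r=w[:,1]-np.polyval(f,w[:,0]); k=abs(r)<max(.002,1.5*np.std(r[k]))
print('wall slope',np.degrees(np.arctan(f[0])),'y at .56',np.polyval(f,.56),k.sum(),len(k))
# end wall x=+300 inner top edge z=.060 ; image rows
print('endwall px',onz('wrist',[(300,352),(350,352),(320,337),(320,350)],.06,s).round(4).tolist())
print('door near end', onz('wrist',[(292,233)],.16,s).round(4), onz('wrist',[(292,233)],.022,s).round(4))
c=blob((10,120,40),(24,255,255),(0,100,80,170))[0]; print('cup hull',cv2.boundingRect(c))
E
python3 m.py
```

```text
lid 430.0 104.0 31.40073585510254 -> 0.5234 0.1619 0.029815344139933586
lid 419.24755859375 177.33494567871094 28.603839874267578 -> 0.599 0.1626 0.0300715621560812
board ((554.9359130859375, -77.95858764648438), (58.74900817871094, 108.95407104492188), 17.208391189575195) [[510.79998779296875, -34.599998474121094], [543.0, -138.6999969482422], [599.0999755859375, -121.30000305175781], [566.9000244140625, -17.200000762939453]]
sill slope deg 3.6985789498488564 y at .56 0.009559409021265248 55 55
wall slope 3.613910390885728 y at .56 0.24943194949223407 65 70
endwall px [[0.8713, 0.0457, 0.06], [0.8669, 0.1166, 0.06], [0.8438, 0.0724, 0.06], [0.866, 0.0738, 0.06]]
door near end [[0.6462 0.0318 0.16  ]] [[0.7051 0.0251 0.022 ]]
cup hull (0, 113, 69, 50)
```

```bash
cat >> h.py <<'E'
PSI=3.65; O=np.array([.573,.0104])
EX=np.array([np.cos(np.radians(PSI)),np.sin(np.radians(PSI))]); EY=np.array([-EX[1],EX[0]])
def n2w(x,y,z): p=O+EX*x+EY*y; return [p[0],p[1],z]
def w2n(p): d=np.array(p[:2])-O; return (d@EX).round(4),(d@EY).round(4)
E
python3 - <<'E'
from h import *
import pickle
s=pickle.load(open('w1.pkl','rb'))
print('dabba edge',w2n(onz('wrist',[(425,24)],.101,s)[0]))
tgt([.5234,.1619,.12],93.65)
E
```

```text
dabba edge (np.float64(-0.1135), np.float64(0.1423))
turn units(8deg) [-0.012 -0.004 -0.002] | shift cur axes (50mm) [ 2.278 -1.322  4.016] | shift AFTER turn [ 2.281 -1.328  4.013] clk 2.1
```

```bash
python3 -m inch '[[0,0,0,0.76,-0.44,0.6,0],[0,0,0,0.76,-0.44,0.6,0],[0,0,0,0.76,-0.44,0.6,0],[0,0,0,0,0,0.8,0],[0,0,0,0,0,0.8,0],[0,0,0,0,0,0.2,0],[0,0,0,0,0,0,0],[0,0,0,0,0,0,0]]'
python3 - <<'E'
from h import *
st(); tgt([.5234,.1619,.048],93.65)
snap('wrist','w2'); snap('side','s2')
a=np.hstack([cv2.imread('pics/w2.png'),cv2.imread('pics/s2.png')]); cv2.imwrite('pics/v2.png',cv2.resize(a,(800,250),interpolation=3))
E
```

```text
clock: 2.9
tcp_pos: [0.5293, 0.1559, 0.1487]
orientation: [0.001, 0.684, 0.73, 0.001]
wrist_force: [0.7, 0.8, -0.1]
finger_gap: 0.0855
t 2.9 tcp [0.5293 0.1559 0.1487] x [-0.065  0.998  0.   ] z [ 0.002  0.    -1.   ] F [ 0.7  0.8 -0.1] gap 0.0855 j [ 0.14  0.3  -0.17  1.09  0.    0.08]
turn units(8deg) [ 0.018 -0.002  0.008] | shift cur axes (50mm) [ 0.127 -0.116  2.013] | shift AFTER turn [ 0.127 -0.111  2.013] clk 2.9
```

View pics/v2.png

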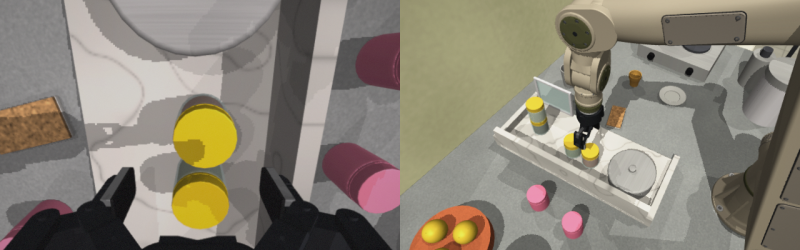

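```bash
python3 -m inch '[[0,0,0,0.13,-0.11,0,0],[0,0,0,0,0,0.6,0],[0,0,0,0,0,0.6,0],[0,0,0,0,0,0.6,0],[0,0,0,0,0,0.2,0],[0,0,0,0,0,0,0]]'
python3 - <<'E'
from h import *
st(); tgt([.5234,.1619,.048],93.65)
snap('wrist','w3')
E
```

```text
clock: 3.6
tcp_pos: [0.5216, 0.1615, 0.046]
orientation: [-0.001, 0.684, 0.729, -0.001]
wrist_force: [0.1, 0.2, 0.5]
finger_gap: 0.0856
t 3.6 tcp [0.5216 0.1615 0.046 ] x [-0.064  0.998 -0.   ] z [-0.002 -0.    -1.   ] F [0.1 0.2 0.5] gap 0.0856 j [ 0.15  0.39 -0.33  0.86  0.    0.09]
turn units(8deg) [-0.018  0.     0.003] | shift cur axes (50mm) [ 0.005  0.037 -0.041] | shift AFTER turn [ 0.005  0.037 -0.041] clk 3.6
```

View pics/w3.png

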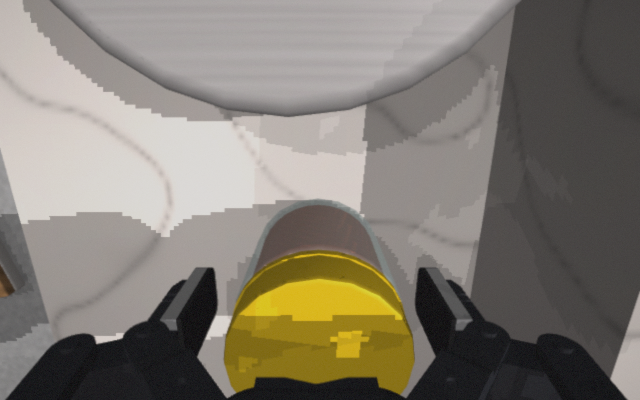

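The wrist view shows the red-brown jar centred between the open fingers (lid at column ~319). I'll grip it and slide it about 22 mm along niche -x.

```bash
python3 -m inch '[[0,0,0,0,0,0,0.4],[0,0,0,0,0,0,0.4],[0,0,0,0,0,0,0.4],[0,0,0,0,0,0,0.4],[0,0,0,0,-0.11,0,0.4],[0,0,0,0,-0.11,0,0.4],[0,0,0,0,-0.11,0,0.4],[0,0,0,0,-0.11,0,0.4],[0,0,0,0,0,0,0.4],[0,0,0,0,0,0,0.4]]' 30
python3 - <<'E'
from h import *
st(); print(w2n(env.get_state()['tcp_pos']))
E
```

```text
clock: 4.65
tcp_pos: [0.5028, 0.1604, 0.0487]
orientation: [0.002, 0.684, 0.729, 0.002]
wrist_force: [2.3, -0.7, 8.0]
finger_gap: 0.063
t 4.65 tcp [0.5028 0.1604 0.0487] x [-0.064  0.998  0.   ] z [ 0.005  0.001 -1.   ] F [ 2.3 -0.7  8. ] gap 0.063 j [ 0.16  0.35 -0.38  0.84 -0.    0.09]
(np.float64(-0.0605), np.float64(0.1541))
```

```bash
python3 -m inch '[[0,0,0,0,0,0,0],[0,0,0,0,0,0,0],[0,0,0,0,0,0,0],[0,0,0,0,0,-0.7,0],[0,0,0,0,0,-0.7,0],[0,0,0,0,0,-0.7,0],[0,0,0,0,0.64,0,0],[0,0,0,-0.08,0.64,0,0],[0,0,0,0,0.64,0,0],[0,0,0,0,0,0,0]]'
python3 - <<'E'
from h import *
st(); s,im=snap('wrist','w4'); tgt(n2w(.0357,.150,.048),93.65)
hsv=cv2.cvtColor(im[:,:,::-1].copy(),cv2.COLOR_BGR2HSV); m=cv2.inRange(hsv,(22,150,80),(34,255,255)); 
cs,_=cv2.findContours(m,0,1)
for c in cs:
    if cv2.contourArea(c)>300:
        w=onz('wrist',c[:,0],.1,s)[:,:2]; (a,b),r=cv2.minEnclosingCircle(w.astype(np.float32)); print(a,b,r,w2n([a,b]))
E
```

```text
clock: 5.65
tcp_pos: [0.5998, 0.162, 0.1505]
orientation: [0.0, 0.684, 0.729, 0.0]
wrist_force: [-0.4, -0.0, 0.0]
finger_gap: 0.0853
t 5.65 tcp [0.5998 0.162  0.1505] x [-0.063  0.998  0.   ] z [ 0.001  0.    -1.   ] F [-0.4 -0.   0. ] gap 0.0853 j [ 0.13  0.43  0.02  1.16 -0.    0.07]
turn units(8deg) [-0.012  0.     0.   ] | shift cur axes (50mm) [0.004 0.036 2.046] | shift AFTER turn [0.004 0.032 2.046] clk 5.7
0.5965870022773743 0.16333484649658203 0.032379746437072754 (np.float64(0.0333), np.float64(0.1511))
0.5025694370269775 0.160342738032341 0.030280031263828278 (np.float64(-0.0607), np.float64(0.1541))
```

View pics/w4.png

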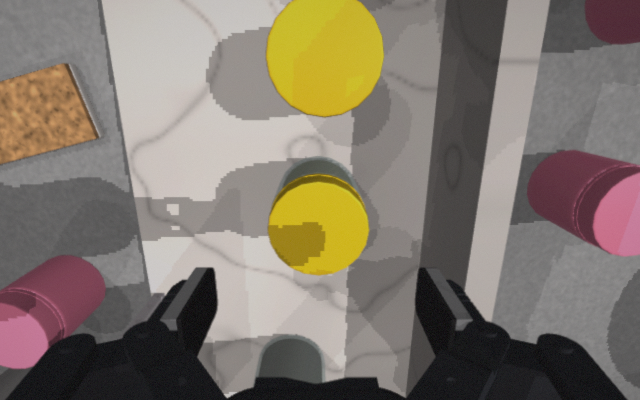

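The olive jar is at (318,225), centred under the tool, and the moved jar is at (325,52). I'll go down, grip, and slide it along +x.

```bash
python3 -m inch '[[0,0,0,0,0.03,0.68,0],[0,0,0,0,0,0.68,0],[0,0,0,0,0,0.68,0],[0,0,0,0,0,0,0],[0,0,0,0,0,0,0.4],[0,0,0,0,0,0,0.4],[0,0,0,0,0,0,0.4],[0,0,0,0,0,0,0.4]]' 30;  python3 -m inch '[[0,0,0,0,0.15,0,0.4],[0,0,0,0,0.15,0,0.4],[0,0,0,0,0.15,0,0.4],[0,0,0,0,0.15,0,0.4],[0,0,0,0,0.15,0,0.4],[0,0,0,0,0.15,0,0.4],[0,0,0,0,0,0,0.4],[0,0,0,0,0,0,0],[0,0,0,0,0,0,0],[0,0,0,0,0,0,0]]'; python3 -m inch '[[0,0,0,0,0,-0.7,0],[0,0,0,0,0,-0.7,0],[0,0,0,0,0,-0.7,0],[0,0,0,0,-0.6,-0.9,0],[0,0,0,0,-0.6,-0.9,0],[0,0,0,0,0,0,0]]'
python3 - <<'E'
from h import *
st(); s,im=snap('wrist','w5')
hsv=cv2.cvtColor(im[:,:,::-1].copy(),cv2.COLOR_BGR2HSV); m=cv2.inRange(hsv,(22,150,80),(34,255,255)); 
cs,_=cv2.findContours(m,0,1)
for c in cs:
    if cv2.contourArea(c)>300:
        w=onz('wrist',c[:,0],.1,s)[:,:2]; (a,b),r=cv2.minEnclosingCircle(w.astype(np.float32)); print(a,b,r,w2n([a,b]))
m=cv2.inRange(hsv,(5,80,60),(21,255,255)); m[:,350:]=0; m[:,:60]=0
c=max(cv2.findContours(cv2.morphologyEx(m,3,np.ones((5,5))),0,1)[0],key=cv2.contourArea)
w=onz('wrist',c[:,0],.014,s)[:,:2]; rect=cv2.minAreaRect((w*1000).astype(np.float32)); print('board',rect, cv2.boxPoints(rect).round(1).tolist())
E
```

```text
clock: 6.5
tcp_pos: [0.5994, 0.1626, 0.0516]
orientation: [0.001, 0.684, 0.729, 0.001]
wrist_force: [-0.9, 0.8, 2.5]
finger_gap: 0.0633
clock: 7.5
tcp_pos: [0.6432, 0.1653, 0.0498]
orientation: [0.0, 0.684, 0.729, 0.0]
wrist_force: [0.2, 0.1, 0.1]
finger_gap: 0.0856
clock: 8.1
tcp_pos: [0.5879, 0.1622, 0.2453]
orientation: [0.003, 0.684, 0.73, 0.004]
wrist_force: [-0.1, 0.6, 0.5]
finger_gap: 0.0855
t 8.1 tcp [0.5879 0.1622 0.2453] x [-0.065  0.998  0.001] z [ 0.009  0.002 -1.   ] F [-0.1  0.6  0.5] gap 0.0855 j [0.14 0.37 0.16 1.35 0.   0.07]
0.7508286237716675 0.14998412132263184 0.02853575348854065 (np.float64(0.1864), np.float64(0.128))
0.6412411332130432 0.1650863140821457 0.03319104388356209 (np.float64(0.078), np.float64(0.15))
0.502338707447052 0.16020981967449188 0.030286939814686775 (np.float64(-0.061), np.float64(0.154))
board ((554.4868774414062, -75.5425796508789), (58.6334228515625, 107.07726287841797), 17.334440231323242) [[510.5, -33.20000076293945], [542.5, -135.39999389648438], [598.4000244140625, -117.9000015258789], [566.5, -15.699999809265137]]
```

View pics/w5.png

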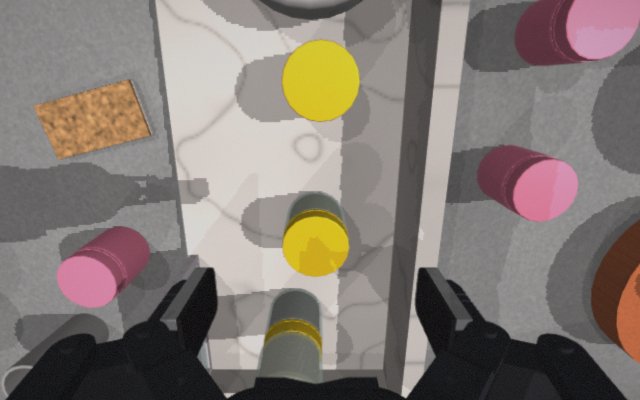

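The jars are 139 mm apart and upright (lids at (321,80) and (316,245)). The board is at (93,119). I'll plan a tilted side grasp at its outer end.

Run:
```python
from h import *
import pickle
c=np.array([.5547,-.0768]); yb=np.array([np.cos(np.radians(107.2)),np.sin(np.radians(107.2))])
p=c-40e-3*yb; print(p)
hov=np.r_[p,.011]-.09*np.array([yb[0]*.707,yb[1]*.707,-.707]); print('hover',hov)
tgt(hov+[0,0,.10],17.2,45,17.2)
s=pickle.load(open('w1.pkl','rb'))
print('pink', onz('wrist',[(216,252),(232,222)],.078,s).round(3), onz('wrist',[(236,222)],.03,s).round(3))
```

```text
[ 0.56652832 -0.11501113]
hover [ 0.58534423 -0.1757955   0.07463   ]
turn units(8deg) [4.788 3.708 9.055] | shift cur axes (50mm) [-6.74  -0.509  1.344] | shift AFTER turn [-2.058  5.507 -3.596] clk 8.15
pink [[ 0.712 -0.064  0.078]
 [ 0.672 -0.044  0.078]] [[ 0.691 -0.05   0.03 ]]
```

```bash
python3 -m inch '[[0,0,0,-0.75,-0.06,0,0],[0,0,0,-0.75,-0.06,0,0],[0,0,0,-0.75,-0.06,0,0],[0,0,0,-0.75,-0.06,0,0],[0,0,0,-0.75,-0.06,0,0],[0,0,0,-0.75,-0.06,0.2,0],[0,0,0,-0.75,-0.06,0.2,0],[0,0,0,-0.75,-0.06,0.4,0],[0,0,0,-0.75,-0.06,0.4,0],[0.435,0.337,0.823,0,0,0,0],[0.435,0.337,0.823,0,0,0,0],[0.435,0.337,0.823,0,0,0,0]]'; python3 -m inch '[[0.435,0.337,0.823,0,0,0,0],[0.435,0.337,0.823,0,0,0,0],[0.435,0.337,0.823,0,0,0,0],[0.435,0.337,0.823,0,0,0,0],[0.435,0.337,0.823,0,0,0,0],[0.435,0.337,0.823,0,0,0,0],[0.435,0.337,0.823,0,0,0,0],[0.435,0.337,0.823,0,0,0,0],[0,0,0,0,0,0,0]]'
python3 - <<'E'
from h import *
st(); s,im=snap('wrist','w6')
tgt([.5853,-.1758,.0746],17.2,45,17.2)
import pickle; pickle.dump(s,open('w6.pkl','wb'))
hsv=cv2.cvtColor(im[:,:,::-1].copy(),cv2.COLOR_BGR2HSV)
m=cv2.inRange(hsv,(5,80,60),(21,255,255)); 
c=max(cv2.findContours(cv2.morphologyEx(m,3,np.ones((5,5))),0,1)[0],key=cv2.contourArea)
w=onz('wrist',c[:,0],.014,s)[:,:2]; rect=cv2.minAreaRect((w*1000).astype(np.float32)); print('board',rect, cv2.boxPoints(rect).round(1).tolist())
E
```

```text
clock: 9.35
tcp_pos: [0.5821, -0.1771, 0.176]
orientation: [-0.115, 0.796, 0.594, -0.019]
wrist_force: [0.3, -0.4, -0.3]
finger_gap: 0.0855
clock: 10.25
tcp_pos: [0.5813, -0.1786, 0.1737]
orientation: [-0.38, 0.913, 0.134, -0.062]
wrist_force: [-0.6, 0.3, -1.0]
finger_gap: 0.0855
t 10.25 tcp [ 0.5813 -0.1786  0.1737] x [ 0.956  0.292 -0.011] z [-0.215  0.678 -0.703] F [-0.6  0.3 -1. ] gap 0.0855 j [-0.64  0.96  0.73  2.03  0.43  0.48]
turn units(8deg) [-0.023  0.043 -0.044] | shift cur axes (50mm) [0.097 1.408 1.426] | shift AFTER turn [0.08  1.404 1.431] clk 10.3
board ((555.4755249023438, -79.73412322998047), (58.281917572021484, 109.09375), 17.343482971191406) [[511.3999938964844, -36.400001525878906], [543.9000244140625, -140.5], [599.5999755859375, -123.0999984741211], [567.0, -19.0]]
```

View pics/w6.png

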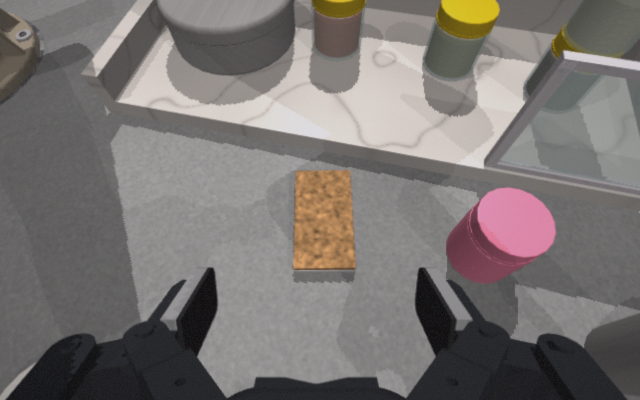

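```bash
python3 -m inch '[[0,0,0,0.08,0.7,0,0],[0,0,0,0,0.7,0,0],[0,0,0,0,0,0.7,0],[0,0,0,0,0,0.7,0],[0,0,0,0,0,0,0]]'
python3 - <<'E'
from h import *
st(); c=np.array([.5553,-.0785]); yb=np.array([np.cos(np.radians(107.3)),np.sin(np.radians(107.3))])
p=c-38e-3*yb; tgt([p[0],p[1],.011],17.3,45,17.3)
E
```

```text
clock: 10.8
tcp_pos: [0.5822, -0.1704, 0.074]
orientation: [-0.382, 0.912, 0.138, -0.065]
wrist_force: [0.1, 0.3, 0.2]
finger_gap: 0.0857
t 10.8 tcp [ 0.5822 -0.1704  0.074 ] x [ 0.953  0.301 -0.013] z [-0.224  0.678 -0.7  ] F [0.1 0.3 0.2] gap 0.0857 j [-0.63  1.01  0.59  1.84  0.43  0.48]
turn units(8deg) [-0.071  0.09  -0.047] | shift cur axes (50mm) [0.056 0.092 1.706] | shift AFTER turn [0.034 0.075 1.708] clk 10.8
```

```bash
python3 -m inch '[[-0.07,0.09,-0.05,0.04,0.08,0.6,0],[0,0,0,0,0,0.6,0],[0,0,0,0,0,0.4,0],[0,0,0,0,0,0.16,0],[0,0,0,0,0,0,0]]'
python3 - <<'E'
from h import *
st(); c=np.array([.5553,-.0785]); yb=np.array([np.cos(np.radians(107.3)),np.sin(np.radians(107.3))])
p=c-38e-3*yb; tgt([p[0],p[1],.008],17.3,45,17.3)
snap('wrist','w7')
E
```

```text
clock: 11.3
tcp_pos: [0.5706, -0.1178, 0.0139]
orientation: [-0.374, 0.915, 0.139, -0.053]
wrist_force: [0.2, -1.1, 0.1]
finger_gap: 0.0854
t 11.3 tcp [ 0.5706 -0.1178  0.0139] x [0.956 0.294 0.008] z [-0.201  0.671 -0.714] F [ 0.2 -1.1  0.1] gap 0.0854 j [-0.58  0.95  0.33  1.59  0.47  0.53]
turn units(8deg) [ 0.07  -0.054  0.023] | shift cur axes (50mm) [-0.059  0.023  0.141] | shift AFTER turn [-0.058  0.025  0.142] clk 11.3
```

View pics/w7.png

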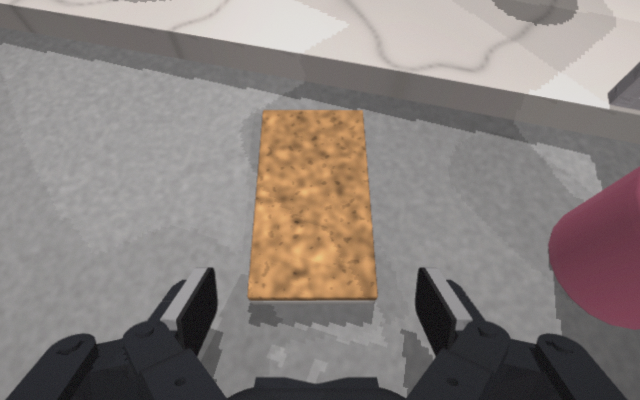

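Run:
```python
from h import *
s=env.get_state(); print(onz('wrist',[(250,298),(377,297),(262,111),(362,111)],.014,s).round(4)); print('tcp px',proj('wrist',s['tcp_pos'],s))
q=s['orientation']; Rt=R.from_quat([q[1],q[2],q[3],q[0]]).as_matrix()
w=onz('wrist',[(250,298),(377,297),(262,111),(362,111)],.014,s); print('in tool frame mm',((w-s['tcp_pos'])@Rt*1000).round(1))
print('bottom corners',((w-[0,0,.014]-s['tcp_pos'])@Rt*1000).round(1))
```

```text
[[ 0.5456 -0.1396  0.014 ]
 [ 0.5995 -0.1224  0.014 ]
 [ 0.5123 -0.0381  0.014 ]
 [ 0.5678 -0.0207  0.014 ]]
tcp px [[318.38757017 270.60475612]]
in tool frame mm [[-30.5   8.9  -8.6]
 [ 26.2   8.9  -7.9]
 [-32.5 -67.3  66.1]
 [ 25.7 -67.3  66.7]]
bottom corners [[-30.6  18.7   1.4]
 [ 26.   18.7   2.1]
 [-32.6 -57.5  76.1]
 [ 25.6 -57.5  76.7]]
```

```bash
python3 -m inch '[[0,0,0,-0.05,-0.06,0.15,0],[0,0,0,0,0,0.15,0],[0,0,0,0,0,0,0.1],[0,0,0,0,0,0,0.2],[0,0,0,0,0,0,0.3],[0,0,0,0,0,0,0.4],[0,0,0,0,0,0,0.5],[0,0,0,0,0,0,0.5]]' 60
python3 - <<'E'
from h import *
st(); snap('wrist','w8')
E
```

```text
clock: 12.15
tcp_pos: [0.5649, -0.108, 0.0055]
orientation: [-0.374, 0.915, 0.138, -0.052]
wrist_force: [1.1, -3.1, 5.1]
finger_gap: 0.058
t 12.15 tcp [ 0.5649 -0.108   0.0055] x [0.957 0.291 0.008] z [-0.198  0.671 -0.714] F [ 1.1 -3.1  5.1] gap 0.058 j [-0.58  0.94  0.28  1.55  0.47  0.54]
```

View pics/w8.png

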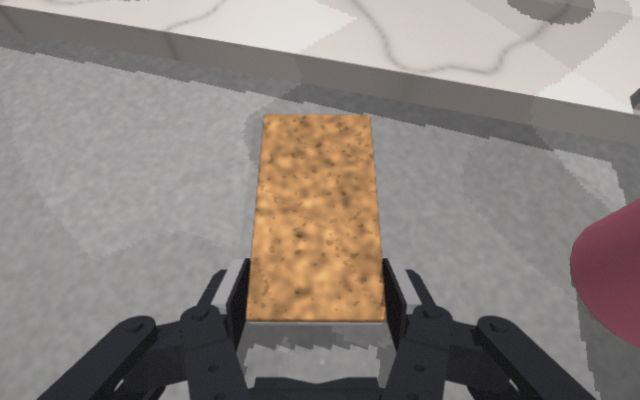

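Both pads hold the board (gap 58 mm, board centred at column ~316). Next I'll compute rigid tool targets from the desired board poses.

```bash
cat >> h.py <<'E'
def Rtool(s=None):
    s=s or env.get_state(); q=s['orientation']; return R.from_quat([q[1],q[2],q[3],q[0]]).as_matrix()
RN=R.from_rotvec([0,0,np.radians(PSI)]).as_matrix()
def Rb(th): return RN@R.from_rotvec([np.radians(-th),0,0]).as_matrix()
def setgrip(RB,cB,fn='grip.npz'):
    s=env.get_state(); Rt=Rtool(s); np.savez(fn,Rtb=Rt.T@RB,ctb=Rt.T@(np.array(cB)-s['tcp_pos']))
def boardnow(fn='grip.npz'):
    g=np.load(fn); s=env.get_state(); Rt=Rtool(s); RB=Rt@g['Rtb']; c=s['tcp_pos']+Rt@g['ctb']
    B=RN.T@RB; print('board nx,ny,z',*w2n(c),c[2].round(4),'yaxis(niche)',B[:,1].round(3),'th',np.degrees(np.arctan2(-B[2,1],B[1,1])).round(1))
def goboard(th,nx,ny,z,corner=None,fn='grip.npz'):
    """corner in board coords (m): that point is put at niche nx,ny,z. None=center"""
    g=np.load(fn); RB=Rb(th); c=np.array(n2w(nx,ny,z)); 
    if corner is not None: c=c-RB@np.array(corner)
    Rg=RB@g['Rtb'].T; p=c-Rg@g['ctb']; s=env.get_state(); Rt=Rtool(s); d=p-s['tcp_pos']; rv=R.from_matrix(Rt.T@Rg).as_rotvec()
    print('th',th,'tcp',p.round(4),'n',w2n(p),'toolz',Rg[:,2].round(2),'\n  turn(8deg)',(np.degrees(rv)/8).round(3),'| shift cur(50mm)',(Rt.T@d/.05).round(3),'| after',(Rg.T@d/.05).round(3))
E
python3 - <<'E'
from h import *
RB=R.from_rotvec([0,0,np.radians(17.25)]).as_matrix()
setgrip(RB,[.5555,-.0792,.007]); boardnow()
goboard(0,.0085,-.070,.011)
E
```

```text
board nx,ny,z -0.0232 -0.0883 0.007 yaxis(niche) [-0.235  0.972  0.   ] th -0.0
th 0 tcp [ 0.5883 -0.0891  0.0095] n (np.float64(0.0089), np.float64(-0.1003)) toolz [-0.03  0.7  -0.71] 
  turn(8deg) [-0.014  1.19   1.214] | shift cur(50mm) [ 0.558 -0.214  0.104] | after [ 0.49  -0.303  0.191]
```

```bash
python3 -m inch '[[0,0,0,0,-0.06,-0.06,0.5],[0,0,0,0.28,-0.08,0.08,0.5],[0,0,0,0.28,-0.07,0.08,0.5],[0,0.6,0.6,0,0,0,0.5],[0,0.6,0.6,0,0,0,0.5],[0,0,0,0,0,0,0.5]]'
python3 - <<'E'
from h import *
st(); boardnow(); goboard(0,.0085,-.055,.011); goboard(0,.0085,-.055,.008)
snap('wrist','w9')
E
```

```text
clock: 12.8
tcp_pos: [0.5865, -0.0871, 0.0085]
orientation: [-0.38, 0.924, 0.029, -0.008]
wrist_force: [-0.3, 0.8, -1.0]
finger_gap: 0.0579
t 12.8 tcp [ 0.5865 -0.0871  0.0085] x [0.998 0.059 0.007] z [-0.037  0.702 -0.711] F [-0.3  0.8 -1. ] gap 0.0579 j [-0.58  0.85  0.13  1.37  0.6   0.76]
board nx,ny,z 0.0068 -0.0679 0.0101 yaxis(niche) [-0.001  1.     0.005] th -0.3
th 0 tcp [ 0.5873 -0.0741  0.0095] n (np.float64(0.0089), np.float64(-0.0853)) toolz [-0.03  0.7  -0.71] 
  turn(8deg) [-0.033  0.011 -0.002] | shift cur(50mm) [ 0.033 -0.197  0.167] | after [ 0.033 -0.198  0.166]
th 0 tcp [ 0.5873 -0.0741  0.0065] n (np.float64(0.0089), np.float64(-0.0853)) toolz [-0.03  0.7  -0.71] 
  turn(8deg) [-0.033  0.011 -0.002] | shift cur(50mm) [ 0.033 -0.155  0.21 ] | after [ 0.032 -0.156  0.209]
```

View pics/w9.png

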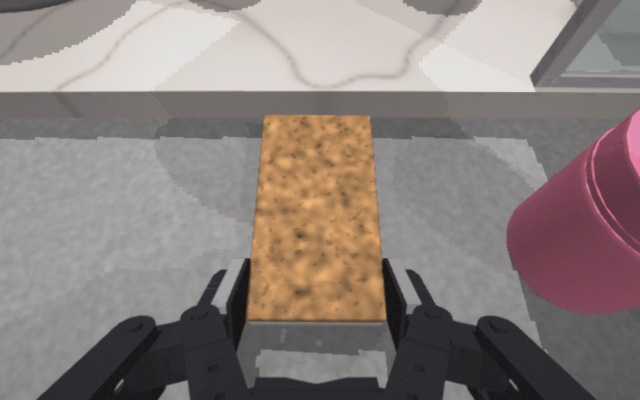

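The board is square to the sill, its near end at row 115 just in front of it. I'll push it gently into contact.

```bash
python3 -m inch '[[0,0,0,0.03,-0.08,0.1,0.5],[0,0,0,0,-0.08,0.1,0.5],[0,0,0,0,-0.03,0.03,0.5],[0,0,0,0,0,0,0.5]]'
python3 - <<'E'
from h import *
st(); boardnow(); goboard(0,.0085,-.055,.008)
for th in (30,60,90): goboard(th,.0085,-.004,.010,(0,.055,.007))
E
```

```text
clock: 13.25
tcp_pos: [0.5901, -0.0753, 0.007]
orientation: [-0.377, 0.926, 0.031, -0.006]
wrist_force: [-0.1, -8.3, 0.1]
finger_gap: 0.0582
t 13.25 tcp [ 0.5901 -0.0753  0.007 ] x [0.998 0.062 0.012] z [-0.035  0.698 -0.716] F [-0.1 -8.3  0.1] gap 0.0582 j [-0.56  0.84  0.11  1.35  0.61  0.78]
board nx,ny,z 0.011 -0.0563 0.0084 yaxis(niche) [-0.004  1.    -0.002] th 0.1
th 0 tcp [ 0.5873 -0.0741  0.0065] n (np.float64(0.0089), np.float64(-0.0853)) toolz [-0.03  0.7  -0.71] 
  turn(8deg) [0.015 0.    0.038] | shift cur(50mm) [-0.053 -0.012  0.025] | after [-0.053 -0.012  0.025]
th 30 tcp [ 0.5871 -0.071   0.0453] n (np.float64(0.0089), np.float64(-0.0821)) toolz [-0.01  0.25 -0.97] 
  turn(8deg) [-3.735e+00 -1.600e-02  1.000e-03] | shift cur(50mm) [-0.044 -0.599 -0.485] | after [-0.046 -0.278 -0.719]
th 60 tcp [ 0.5854 -0.0429  0.0796] n (np.float64(0.0089), np.float64(-0.054)) toolz [ 0.03 -0.27 -0.96] 
  turn(8deg) [-7.485 -0.032 -0.038] | shift cur(50mm) [-0.037 -1.481 -0.584] | after [-0.037 -0.238 -1.574]
th 90 tcp [ 0.5827 -0.0015  0.0953] n (np.float64(0.0089), np.float64(-0.0125)) toolz [ 0.06 -0.71 -0.7 ] 
  turn(8deg) [-11.235  -0.047  -0.079] | shift cur(50mm) [-0.035 -2.294 -0.229] | after [-0.031  0.224 -2.294]
```

Run:
```python
from h import *
g=np.load('grip.npz'); P=g['ctb']+g['Rtb']@np.array([0,.055,.007]); print('P',P.round(4))
for f in (1,.8):
    r=R.from_rotvec([np.radians(-8*f),0,0]).as_matrix(); d=P-r@P; print(f,'shift before-axes',(d/.05).round(3),'after-axes',(r.T@d/.05).round(3))
goboard(0,.0085,-.060,.011)
```

```text
P [-0.0008 -0.0669  0.0536]
1 shift before-axes [-0.    -0.162 -0.176] after-axes [-0.    -0.136 -0.197]
0.8 shift before-axes [ 0.    -0.128 -0.142] after-axes [ 0.    -0.111 -0.156]
th 0 tcp [ 0.5877 -0.0791  0.0095] n (np.float64(0.0089), np.float64(-0.0903)) toolz [-0.03  0.7  -0.71] 
  turn(8deg) [0.015 0.    0.038] | shift cur(50mm) [-0.052  0.017 -0.087] | after [-0.052  0.018 -0.087]
```

```bash
python3 -m inch '[[0,0,0.04,-0.05,0.02,-0.09,0.5],[-0.8,0,0,0,-0.12,-0.15,0.5],[-0.8,0,0,0,-0.12,-0.15,0.5],[-0.8,0,0,0,-0.12,-0.15,0.5],[-0.8,0,0,0,-0.12,-0.15,0.5],[-0.8,0,0,0,-0.12,-0.15,0.5],[0,0,0,0,0,0,0.5]]'
python3 - <<'E'
from h import *
st(); boardnow(); 
for th in (30,60,): goboard(th,.0085,-.004,.016,(0,.055,.007))
snap('wrist','w10')
E
```

```text
clock: 13.95
tcp_pos: [0.5867, -0.0686, 0.0599]
orientation: [-0.109, 0.994, 0.031, 0.001]
wrist_force: [0.3, 0.7, -2.1]
finger_gap: 0.0585
t 13.95 tcp [ 0.5867 -0.0686  0.0599] x [0.998 0.061 0.009] z [-0.004  0.216 -0.976] F [ 0.3  0.7 -2.1] gap 0.0585 j [-0.36  0.49 -0.14  1.02  0.2   1.14]
board nx,ny,z 0.0082 -0.0532 0.0452 yaxis(niche) [ 0.001  0.849 -0.529] th 31.9
th 30 tcp [ 0.5871 -0.071   0.0513] n (np.float64(0.0089), np.float64(-0.0821)) toolz [-0.01  0.25 -0.97] 
  turn(8deg) [ 0.242  0.002 -0.014] | shift cur(50mm) [0.005 0.084 0.159] | after [0.004 0.089 0.156]
th 60 tcp [ 0.5854 -0.0429  0.0856] n (np.float64(0.0089), np.float64(-0.054)) toolz [ 0.03 -0.27 -0.96] 
  turn(8deg) [-3.508  0.    -0.049] | shift cur(50mm) [ 0.009 -0.613 -0.39 ] | after [ 0.013 -0.357 -0.633]
```

View pics/w10.png

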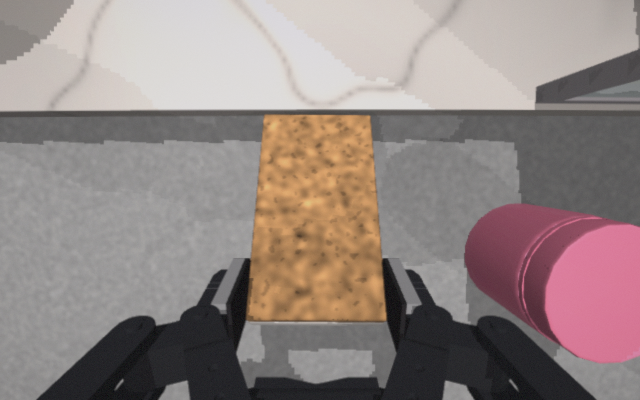

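The board is held without slip: its outline in the hand is unchanged and its end is at the sill line, row 113. I'll continue turning.

```bash
python3 -m inch '[[-0.72,0,0,0,-0.1,-0.1,0.5],[-0.72,0,0,0,-0.1,-0.1,0.5],[-0.72,0,0,0,-0.1,-0.1,0.5],[-0.72,0,0,0,-0.1,-0.1,0.5],[-0.7,0,0,0,-0.1,-0.1,0.5],[0,0,0,0,0,0,0.5]]'
python3 - <<'E'
from h import *
st(); boardnow(); 
for th in (60,75,90): goboard(th,.0085,-.003,.012,(0,.055,.007))
E
```

```text
clock: 14.6
tcp_pos: [0.5832, -0.0454, 0.0804]
orientation: [0.139, 0.99, 0.029, 0.004]
wrist_force: [0.3, 0.6, -1.3]
finger_gap: 0.0579
t 14.6 tcp [ 0.5832 -0.0454  0.0804] x [0.998 0.059 0.001] z [ 0.017 -0.274 -0.961] F [ 0.3  0.6 -1.3] gap 0.0579 j [-0.07  0.41 -0.23  0.89 -0.28  1.43]
board nx,ny,z 0.0061 -0.04 0.0548 yaxis(niche) [-0.003  0.494 -0.869] th 60.4
th 60 tcp [ 0.5853 -0.0419  0.0816] n (np.float64(0.0089), np.float64(-0.053)) toolz [ 0.03 -0.27 -0.96] 
  turn(8deg) [ 0.047  0.074 -0.043] | shift cur(50mm) [ 0.045 -0.058 -0.041] | after [ 0.046 -0.058 -0.04 ]
th 75 tcp [ 0.584  -0.0223  0.0922] n (np.float64(0.0089), np.float64(-0.0333)) toolz [ 0.04 -0.51 -0.86] 
  turn(8deg) [-1.828  0.076 -0.052] | shift cur(50mm) [ 0.044 -0.379 -0.353] | after [ 0.05  -0.277 -0.436]
th 90 tcp [ 5.827e-01 -5.000e-04  9.730e-02] n (np.float64(0.0089), np.float64(-0.0115)) toolz [ 0.06 -0.71 -0.7 ] 
  turn(8deg) [-3.703  0.077 -0.059] | shift cur(50mm) [ 0.042 -0.769 -0.571] | after [ 0.055 -0.386 -0.876]
```

```bash
python3 -m inch '[[-0.74,0.015,-0.01,0.01,-0.116,-0.144,0.5],[-0.74,0.015,-0.01,0.01,-0.116,-0.144,0.5],[-0.74,0.015,-0.01,0.01,-0.116,-0.144,0.5],[-0.74,0.015,-0.01,0.01,-0.116,-0.144,0.5],[-0.74,0.015,-0.01,0.01,-0.116,-0.144,0.5],[0,0,0,0,0,0,0.5]]'
python3 - <<'E'
from h import *
st(); boardnow(); 
for z in (.012,.002): goboard(91,.0085,0.0,z,(0,.055,.007))
snap('wrist','w11'); snap('scene','s11')
a=np.hstack([cv2.imread('pics/w11.png'),cv2.imread('pics/s11.png')]); cv2.imwrite('pics/v11.png',cv2.resize(a,(800,250),interpolation=3))
E
```

```text
clock: 15.2
tcp_pos: [0.5827, -0.0044, 0.096]
orientation: [0.387, 0.921, 0.031, 0.014]
wrist_force: [0.4, -0.6, -1.4]
finger_gap: 0.0581
t 15.2 tcp [ 0.5827 -0.0044  0.096 ] x [0.998 0.068 0.001] z [ 0.05  -0.713 -0.7  ] F [ 0.4 -0.6 -1.4] gap 0.0581 j [ 0.22  0.56 -0.16  1.01 -0.78  1.79]
board nx,ny,z 0.0081 -0.0139 0.0658 yaxis(niche) [-0.005 -0.    -1.   ] th 90.0
th 91 tcp [0.5824 0.004  0.0974] n (np.float64(0.0089), np.float64(-0.007)) toolz [ 0.06 -0.72 -0.69] 
  turn(8deg) [-0.124  0.039  0.006] | shift cur(50mm) [ 0.005 -0.097 -0.138] | after [ 0.006 -0.095 -0.14 ]
th 91 tcp [0.5824 0.004  0.0874] n (np.float64(0.0089), np.float64(-0.007)) toolz [ 0.06 -0.72 -0.69] 
  turn(8deg) [-0.124  0.039  0.006] | shift cur(50mm) [ 0.005 -0.24   0.002] | after [ 0.005 -0.24  -0.002]
```

View pics/v11.png

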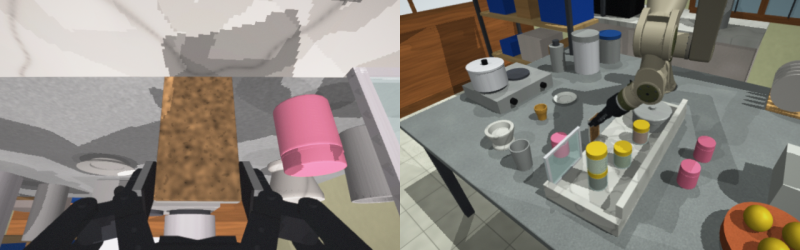

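```bash
python3 -m inch '[[-0.12,0.04,0,0,-0.1,0,0.5],[0,0,0,0,-0.1,0,0.5],[0,0,0,0,-0.05,0,0.5],[0,0,0,0,0,0,0.5]]'
python3 - <<'E'
from h import *
st(); boardnow()
E
```

```text
clock: 15.7
tcp_pos: [0.5834, 0.0026, 0.091]
orientation: [0.395, 0.918, 0.029, 0.02]
wrist_force: [-0.7, 0.7, -0.7]
finger_gap: 0.0581
t 15.7 tcp [0.5834 0.0026 0.091 ] x [0.997 0.07  0.014] z [ 0.06  -0.724 -0.687] F [-0.7  0.7 -0.7] gap 0.0581 j [ 0.24  0.58 -0.16  1.   -0.8   1.81]
board nx,ny,z 0.0098 -0.0075 0.0607 yaxis(niche) [ 0.008 -0.017 -1.   ] th 91.0
```

```bash
python3 -m inch '[[0,0,0,0,-0.06,0.02,0.5],[0,0,0,0,-0.06,0.02,0.5],[0,0,0,0,0,0,0.5]]'
python3 - <<'E'
from h import *
st(); boardnow()
E
```

```text
clock: 16.0
tcp_pos: [0.5839, 0.0048, 0.0869]
orientation: [0.397, 0.917, 0.03, 0.021]
wrist_force: [-1.0, -2.8, 5.8]
finger_gap: 0.0582
t 16.0 tcp [0.5839 0.0048 0.0869] x [0.997 0.071 0.015] z [ 0.062 -0.726 -0.684] F [-1.  -2.8  5.8] gap 0.0582 j [ 0.24  0.58 -0.16  1.   -0.8   1.82]
board nx,ny,z 0.0104 -0.0054 0.0566 yaxis(niche) [ 0.01  -0.021 -1.   ] th 91.2
```

The wrist feels the counter (5.8 N up) and the sill (-2.8 N), so the board stands against the marble. I'll release it and retract along the tool axis.

```bash
python3 -m inch '[[0,0,0,0,0,0,0.35],[0,0,0,0,0,0,0.2],[0,0,0,0,0,0,0],[0,0,0,0,0,0,0],[0,0,0,0,0,-0.4,0],[0,0,0,0,0,-0.6,0],[0,0,0,0,0,-0.6,0]]'
python3 - <<'E'
from h import *
st(); snap('wrist','w12'); snap('scene','s12')
a=np.hstack([cv2.imread('pics/w12.png'),cv2.imread('pics/s12.png')]); cv2.imwrite('pics/v12.png',cv2.resize(a,(800,250),interpolation=3))
E
```

```text
clock: 16.7
tcp_pos: [0.5781, 0.0638, 0.1405]
orientation: [0.395, 0.918, 0.029, 0.02]
wrist_force: [1.1, 0.5, 0.3]
finger_gap: 0.0854
t 16.7 tcp [0.5781 0.0638 0.1405] x [0.997 0.069 0.013] z [ 0.059 -0.724 -0.687] F [1.1 0.5 0.3] gap 0.0854 j [ 0.34  0.59 -0.01  1.24 -0.78  1.95]
```

View pics/v12.png

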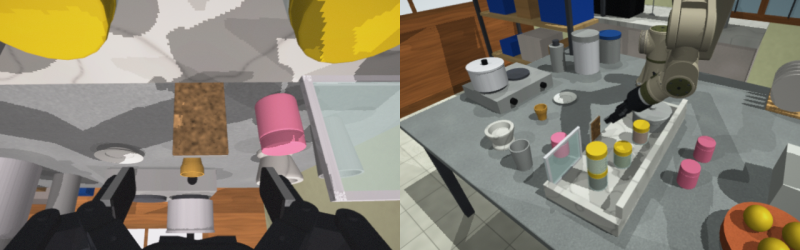

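The board stands upright by itself at (200,118), with the fingers clear. I'll go up and over to approach from the front.

Run:
```python
from h import *
print('up 0.12 in tool units', (Rtool().T@np.array([0,0,.10])/.05).round(3))
fin=np.array(n2w(.0095,.006,.088)); tz=np.array([EY[0]*.707,EY[1]*.707,-.707]); print(fin)
tgt(fin-.11*tz,PSI,45,PSI)
```

```text
up 0.12 in tool units [ 0.037  1.451 -1.375]
[0.58209876 0.01699261 0.088     ]
turn units(8deg) [11.441 -0.148  0.076] | shift cur axes (50mm) [-0.042  2.083  1.525] | shift AFTER turn [-0.026  1.47  -2.122] clk 16.8
```

```bash
python3 -m inch '[[0,0,0,0.02,0.73,-0.69,0],[0,0,0,0.02,0.73,-0.69,0],[0.95,-0.012,0.006,0,0,0,0],[0.95,-0.012,0.006,0,0,0,0],[0.95,-0.012,0.006,0,0,0,0],[0.95,-0.012,0.006,0,0,0,0],[0.95,-0.012,0.006,0,0,0,0],[0.95,-0.012,0.006,0,0,0,0],[0.95,-0.012,0.006,0,0,0,0],[0.95,-0.012,0.006,0,0,0,0],[0.95,-0.012,0.006,0,0,0,0],[0.95,-0.012,0.006,0,0,0,0]]';python3 -m inch '[[0.95,-0.012,0.006,0,0,0,0],[0.95,-0.012,0.006,0,0,0,0],[0,0,0,0,0,0,0]]'
python3 - <<'E'
from h import *
fin=np.array(n2w(.0095,.006,.088)); tz=np.array([EY[0]*.707,EY[1]*.707,-.707]); st()
tgt(fin-.11*tz,PSI,45,PSI)
E
```

```text
clock: 18.0
tcp_pos: [0.5796, 0.0626, 0.2405]
orientation: [-0.256, 0.966, 0.029, -0.006]
wrist_force: [0.2, 0.2, -0.4]
finger_gap: 0.0855
clock: 18.3
tcp_pos: [0.5785, 0.0605, 0.2355]
orientation: [-0.381, 0.924, 0.024, -0.016]
wrist_force: [-0.6, -0.2, -0.1]
finger_gap: 0.0855
t 18.3 tcp [0.5785 0.0605 0.2355] x [ 0.998  0.056 -0.011] z [-0.048  0.703 -0.709] F [-0.6 -0.2 -0.1] gap 0.0855 j [-0.38  0.53  0.14  1.59  0.69  0.99]
turn units(8deg) [ 0.022  0.021 -0.095] | shift cur axes (50mm) [ 0.05   2.705 -0.722] | shift AFTER turn [ 0.016  2.703 -0.73 ] clk 18.3
```

```bash
python3 -m inch '[[0,0,-0.1,0.02,0,-0.73,0],[0,0,0,0,0.68,0,0],[0,0,0,0,0.68,0,0],[0,0,0,0,0.68,0,0],[0,0,0,0,0.66,0,0],[0,0,0,0,0,0,0]]'
python3 - <<'E'
from h import *
fin=np.array(n2w(.0095,.006,.088)); st()
tgt(fin,PSI,45,PSI); s,_=snap('wrist','w13')
for z in (.110,): print(proj('wrist',[n2w(.0104+dx,y,z) for dx in (-.03,.03) for y in (-.014,0)],s).round(0).tolist())
E
```

```text
clock: 18.9
tcp_pos: [0.5886, -0.0599, 0.1678]
orientation: [-0.379, 0.925, 0.033, -0.012]
wrist_force: [0.0, 0.1, -0.8]
finger_gap: 0.0855
t 18.9 tcp [ 0.5886 -0.0599  0.1678] x [0.998 0.069 0.003] z [-0.047  0.7   -0.713] F [ 0.   0.1 -0.8] gap 0.0855 j [-0.54  0.69  0.24  1.63  0.61  0.79]
turn units(8deg) [0.06  0.015 0.042] | shift cur axes (50mm) [-0.028  0.018  2.22 ] | shift AFTER turn [-0.033  0.037  2.22 ] clk 18.9
[[273.0, 210.0], [274.0, 192.0], [361.0, 211.0], [360.0, 193.0]]
```

View pics/w13.png

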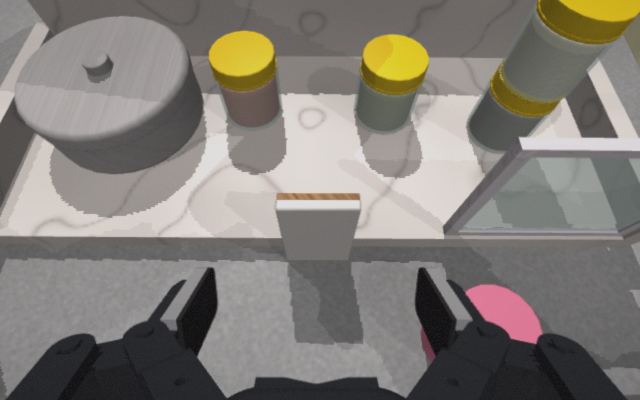

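The board stands with its white side toward me at (318,228), where I predicted it. I'll advance and grip the top.

```bash
python3 -m inch '[[0.06,0,0.04,-0.03,0.03,0.6,0],[0,0,0,0,0,0.6,0],[0,0,0,0,0,0.6,0],[0,0,0,0,0,0.42,0],[0,0,0,0,0,0,0.1],[0,0,0,0,0,0,0.2],[0,0,0,0,0,0,0.3],[0,0,0,0,0,0,0.4],[0,0,0,0,0,0,0.5],[0,0,0,0,0,0,0.5]]' 50
python3 - <<'E'
from h import *
st(); s,_=snap('wrist','w14'); tgt(n2w(.0095,.006,.088),PSI,45,PSI)
setgrip(Rb(91),n2w(.0104,-.0075,.055)); boardnow()
E
```

```text
clock: 19.95
tcp_pos: [0.5839, 0.0184, 0.0938]
orientation: [-0.383, 0.923, 0.031, -0.01]
wrist_force: [1.0, 0.4, 6.6]
finger_gap: 0.0586
t 19.95 tcp [0.5839 0.0184 0.0938] x [0.998 0.065 0.005] z [-0.043  0.707 -0.706] F [1.  0.4 6.6] gap 0.0586 j [-0.44  0.68  0.02  1.37  0.67  0.9 ]
turn units(8deg) [-0.01  -0.017  0.031] | shift cur axes (50mm) [-0.039  0.1    0.064] | shift AFTER turn [-0.038  0.1    0.064] clk 20.0
board nx,ny,z 0.0104 -0.0075 0.055 yaxis(niche) [ 0.    -0.017 -1.   ] th 91.0
```

View pics/w14.png

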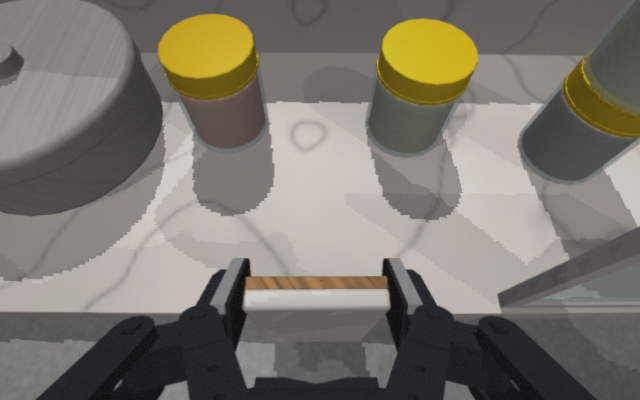

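Run:
```python
from h import *
c=(0,.055,.007)
goboard(91,.0095,-.007,.030,c)
goboard(110,.0085,.000,.028,c)
goboard(150,.0085,.000,.026,c)
g=np.load('grip.npz'); P=g['ctb']+g['Rtb']@np.array(c); r=R.from_rotvec([np.radians(-6.4),0,0]).as_matrix(); d=P-r@P; print('per -0.8 row',(d/.05).round(3),(r.T@d/.05).round(3))
```

```text
th 91 tcp [0.5834 0.0128 0.1239] n (np.float64(0.0105), np.float64(0.0017)) toolz [-0.04  0.71 -0.71] 
  turn(8deg) [ 0. -0. -0.] | shift cur(50mm) [-0.015 -0.348 -0.504] | after [-0.015 -0.348 -0.504]
th 110 tcp [0.58   0.0498 0.1139] n (np.float64(0.0095), np.float64(0.0388)) toolz [-0.03  0.44 -0.9 ] 
  turn(8deg) [-2.375 -0.01  -0.006] | shift cur(50mm) [-0.035 -0.731  0.162] | after [-0.035 -0.744 -0.085]
th 150 tcp [0.5771 0.0958 0.0669] n (np.float64(0.0095), np.float64(0.085)) toolz [ 0.02 -0.24 -0.97] 
  turn(8deg) [-7.375 -0.032 -0.018] | shift cur(50mm) [-0.038 -0.717  1.48 ] | after [-0.031 -1.638  0.148]
per -0.8 row [ 0.    -0.125  0.169] [ 0.    -0.143  0.154]
```

```bash
python3 -m inch '[[0,0,0,0,-0.174,-0.252,0.5],[0,0,0,0,-0.174,-0.252,0.5],[0,0,0,0,0,0,0.5],[-0.8,0,0,0,-0.165,0.2,0.5],[-0.8,0,0,0,-0.165,0.2,0.5],[-0.8,0,0,0,-0.165,0.2,0.5],[0,0,0,0,0,0,0.5]]'
python3 - <<'E'
from h import *
st(); boardnow(); c=(0,.055,.007)
goboard(110,.0085,.000,.026,c)
goboard(153,.0085,.000,.026,c)
E
```

```text
clock: 20.7
tcp_pos: [0.5803, 0.0545, 0.1155]
orientation: [-0.223, 0.974, 0.035, -0.005]
wrist_force: [-0.6, 0.0, -0.1]
finger_gap: 0.0587
t 20.7 tcp [0.5803 0.0545 0.1155] x [0.997 0.071 0.006] z [-0.026  0.434 -0.901] F [-0.6  0.  -0.1] gap 0.0587 j [-0.26  0.47 -0.1   1.16  0.42  1.2 ]
board nx,ny,z 0.0093 0.0168 0.0838 yaxis(niche) [ 0.003 -0.348 -0.938] th 110.3
th 110 tcp [0.58   0.0498 0.1119] n (np.float64(0.0095), np.float64(0.0388)) toolz [-0.03  0.44 -0.9 ] 
  turn(8deg) [0.042 0.006 0.037] | shift cur(50mm) [-0.013  0.116  0.023] | after [-0.013  0.116  0.023]
th 153 tcp [0.577  0.0978 0.0624] n (np.float64(0.0095), np.float64(0.087)) toolz [ 0.02 -0.29 -0.96] 
  turn(8deg) [-5.333 -0.031  0.025] | shift cur(50mm) [-0.011 -0.321  1.335] | after [-0.009 -1.141  0.764]
```

```bash
python3 -m inch '[[-0.76,0,0,0,-0.06,0.15,0.5],[-0.76,0,0,0,-0.1,0.15,0.5],[-0.76,0,0,0,-0.11,0.15,0.5],[-0.76,0,0,0,-0.11,0.15,0.5],[-0.76,0,0,0,-0.11,0.15,0.5],[-0.76,0,0,0,-0.11,0.15,0.5],[-0.76,0,0,0,-0.11,0.15,0.5],[0,0,0,0,0,0,0.5]]'
python3 - <<'E'
from h import *
st(); boardnow(); c=(0,.055,.007)
goboard(153,.0085,.000,.024,c)
snap('wrist','w15'); snap('scene','s15')
a=np.hstack([cv2.imread('pics/w15.png'),cv2.imread('pics/s15.png')]); cv2.imwrite('pics/v15.png',cv2.resize(a,(800,250),interpolation=3))
E
```

```text
clock: 21.5
tcp_pos: [0.5758, 0.0948, 0.0639]
orientation: [0.145, 0.989, 0.035, 0.003]
wrist_force: [-1.0, 0.0, -1.4]
finger_gap: 0.0586
t 21.5 tcp [0.5758 0.0948 0.0639] x [ 0.997  0.071 -0.004] z [ 0.017 -0.287 -0.958] F [-1.   0.  -1.4] gap 0.0586 j [ 0.17  0.48 -0.17  0.96 -0.29  1.68]
board nx,ny,z 0.0072 0.0429 0.0586 yaxis(niche) [-0.    -0.889 -0.457] th 152.8
th 153 tcp [0.577  0.0978 0.0604] n (np.float64(0.0095), np.float64(0.087)) toolz [ 0.02 -0.29 -0.96] 
  turn(8deg) [-0.028  0.03   0.027] | shift cur(50mm) [ 0.027 -0.076  0.05 ] | after [ 0.027 -0.077  0.05 ]
```

View pics/v15.png

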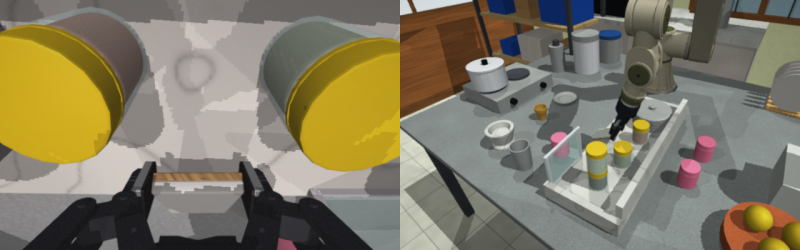

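```bash
python3 -m inch '[[0,0,0,0.03,-0.06,0.06,0.5],[0,0,0,0,0,0,0.5],[0,0,0,0,0,0,0],[0,0,0,0,0,0,0],[0,0,0,0,0,0,0],[0,0,0,0,0,-0.6,0],[0,0,0,0,0,-0.8,0],[0,0,0,0,0,-0.8,0],[0,0,0,0,0.9,-0.8,0],[0,0,0,0,0.9,-0.8,0],[0,0,0,0,0,0,0]]'
python3 - <<'E'
from h import *
st(); s,im=snap('wrist','w16')
import pickle; pickle.dump(s,open('w16.pkl','wb'))
E
```

```text
clock: 22.7
tcp_pos: [0.5832, 0.072, 0.2612]
orientation: [0.145, 0.989, 0.031, 0.012]
wrist_force: [0.1, 0.8, 0.1]
finger_gap: 0.0855
t 22.7 tcp [0.5832 0.072  0.2612] x [0.998 0.065 0.014] z [ 0.032 -0.286 -0.958] F [0.1 0.8 0.1] gap 0.0855 j [ 0.13  0.35  0.14  1.37 -0.29  1.64]
```

View pics/w16.png

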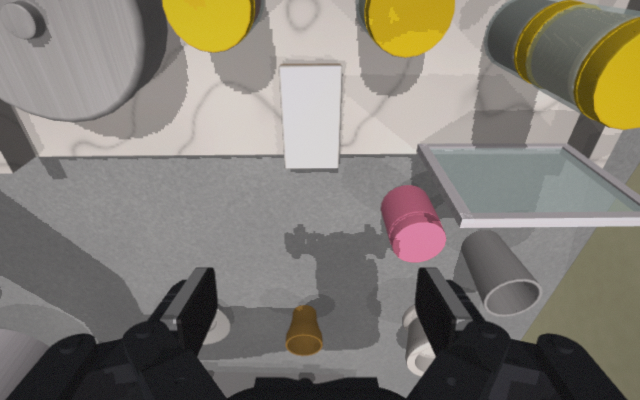

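The board lies flat, white side up, on the floor at (311,117), with a small overhang at the sill and aimed at the gap between the lids. I'll measure it.

Run:
```python
from h import *
import pickle
s=pickle.load(open('w16.pkl','rb'))
for w in onz('wrist',[(282,66),(340,66),(339,168),(286,168)],.036,s): print(w.round(4),w2n(w))
print('jar lids', [w2n(w) for w in onz('wrist',[(211,6),(409,10)],.1,s)])
# push start: tool x along niche x, tilt +30
tgt(n2w(.0085,-.045,.032),PSI,30,PSI)
tgt(n2w(.0085,-.07,.10),PSI,30,PSI)
```

```text
[0.5512 0.1077 0.036 ] (np.float64(-0.0156), np.float64(0.0985))
[0.6053 0.1111 0.036 ] (np.float64(0.0386), np.float64(0.0984))
[0.6155 0.0027 0.036 ] (np.float64(0.0419), np.float64(-0.0104))
[ 0.5567 -0.0007  0.036 ] (np.float64(-0.017), np.float64(-0.01))
jar lids [(np.float64(-0.0574), np.float64(0.1537)), (np.float64(0.0803), np.float64(0.1512))]
turn units(8deg) [ 5.833 -0.072  0.018] | shift cur axes (50mm) [-0.139  0.754  4.939] | shift AFTER turn [-0.091  4.11   2.843] clk 22.75
turn units(8deg) [ 5.833 -0.072  0.018] | shift cur axes (50mm) [-0.126  1.623  3.78 ] | shift AFTER turn [-0.091  3.863  1.415] clk 22.75
```

```bash
python3 - <<'E'
from h import *
tgt(n2w(.012,.006,.12),PSI,20,PSI)
E
python3 -m inch '[[0.93,0,0,0,0,0,0],[0.93,0,0,0,0,0,0],[0.93,0,0,0,0,0,0],[0.93,0,0,0,0,0,0],[0.87,-0.05,0,0,0,0,0],[0,0,0,0,0,0,0]]'
python3 - <<'E'
from h import *
st(); tgt(n2w(.012,.006,.12),PSI,20,PSI)
E
```

```text
turn units(8deg) [ 4.583 -0.073  0.011] | shift cur axes (50mm) [-0.05   0.281  2.962] | shift AFTER turn [-0.021  1.994  2.208] clk 22.75
clock: 23.35
tcp_pos: [0.5796, 0.0716, 0.2508]
orientation: [-0.175, 0.984, 0.031, -0.011]
wrist_force: [0.1, 0.2, -1.0]
finger_gap: 0.0853
t 23.35 tcp [0.5796 0.0716 0.2508] x [ 0.998  0.065 -0.01 ] z [-0.032  0.343 -0.939] F [ 0.1  0.2 -1. ] gap 0.0853 j [-0.19  0.37  0.13  1.43  0.34  1.3 ]
turn units(8deg) [-0.02   0.069 -0.018] | shift cur axes (50mm) [0.055 1.928 2.078] | shift AFTER turn [0.03  1.923 2.083] clk 23.35
```

```bash
python3 -m inch '[[0,0.07,0,0.03,0.64,0.7,0],[0,0,0,0,0.64,0.7,0],[0,0,0,0,0.64,0.7,0],[0,0,0,0,0,0,0]]'
python3 - <<'E'
from h import *
st(); tgt(n2w(.012,.006,.026),PSI,20,PSI); s,_=snap('wrist','w17')
print(proj('wrist',[n2w(.012+dx,y,.036) for dx in (-.03,.03) for y in (-.011,.099)],s).round(0).tolist())
E
```

```text
clock: 23.75
tcp_pos: [0.5813, 0.0203, 0.1155]
orientation: [-0.174, 0.984, 0.031, -0.009]
wrist_force: [-0.6, 1.0, -1.1]
finger_gap: 0.0853
t 23.75 tcp [0.5813 0.0203 0.1155] x [ 0.998  0.065 -0.007] z [-0.029  0.342 -0.939] F [-0.6  1.  -1.1] gap 0.0853 j [-0.27  0.46 -0.08  1.16  0.33  1.21]
turn units(8deg) [-0.012  0.05  -0.011] | shift cur axes (50mm) [0.074 0.678 1.658] | shift AFTER turn [0.062 0.675 1.66 ] clk 23.75
[[279.0, 282.0], [280.0, 123.0], [367.0, 282.0], [366.0, 123.0]]
```

View pics/w17.png

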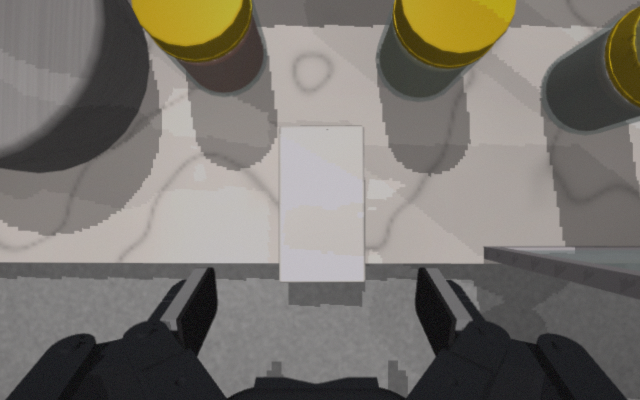

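The board is at columns 279–364 and rows 126–281, square to the sill and centred about 2 mm off the gap midline. I'll grip its overhanging end to slide it straight.

```bash
python3 -m inch '[[0,0.05,0,0.05,0.34,0.55,0],[0,0,0,0,0.34,0.55,0],[0,0,0,0,0,0.54,0],[0,0,0,0,0,0,0]]'
python3 - <<'E'
from h import *
st(); tgt(n2w(.0112,.006,.026),PSI,20,PSI)
E
```

```text
clock: 24.2
tcp_pos: [0.5876, 0.0188, 0.0325]
orientation: [-0.174, 0.984, 0.033, -0.002]
wrist_force: [0.2, 0.2, -1.0]
finger_gap: 0.0855
t 24.2 tcp [0.5876 0.0188 0.0325] x [0.998 0.065 0.008] z [-0.015  0.343 -0.939] F [ 0.2  0.2 -1. ] gap 0.0855 j [-0.28  0.53 -0.18  0.97  0.33  1.21]
turn units(8deg) [-0.011 -0.047  0.031] | shift cur axes (50mm) [-0.078  0.071  0.112] | shift AFTER turn [-0.077  0.071  0.113] clk 24.2
```

```bash
python3 -m inch '[[0,-0.05,0.03,-0.07,0.07,0.11,0],[0,0,0,0,0,0,0.1],[0,0,0,0,0,0,0.2],[0,0,0,0,0,0,0.3],[0,0,0,0,0,0,0.4],[0,0,0,0,0,0,0.5],[0,0,0,0,0,0,0.5]]' 40
python3 - <<'E'
from h import *
st(); print(w2n(env.get_state()['tcp_pos'])); s,im=snap('wrist','w18')
p=env.get_state()['tcp_pos']; n=w2n(p); tgt(n2w(.0085,n[1]+.070,p[2]+.002),PSI,20,PSI)
E
```

```text
clock: 24.9
tcp_pos: [0.5868, 0.0143, 0.029]
orientation: [-0.174, 0.984, 0.031, -0.002]
wrist_force: [-1.5, -1.4, 6.4]
finger_gap: 0.058
t 24.9 tcp [0.5868 0.0143 0.029 ] x [0.998 0.061 0.006] z [-0.015  0.342 -0.94 ] F [-1.5 -1.4  6.4] gap 0.058 j [-0.28  0.54 -0.19  0.97  0.33  1.21]
(np.float64(0.014), np.float64(0.0031))
turn units(8deg) [-0.001 -0.046 -0.002] | shift cur axes (50mm) [-0.114 -1.328  0.44 ] | shift AFTER turn [-0.111 -1.328  0.441] clk 24.95
```

View pics/w18.png

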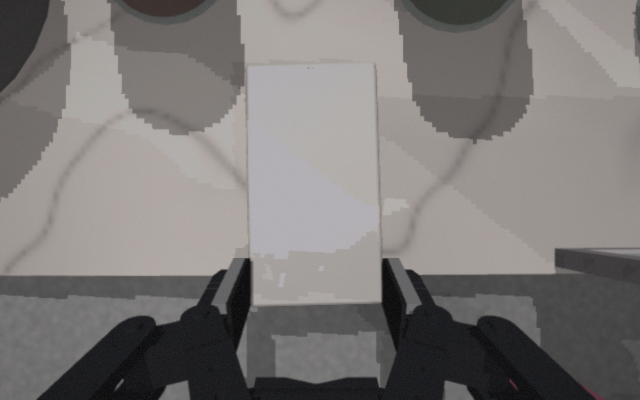

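```bash
python3 -m inch '[[0,-0.04,0.15,-0.04,-0.05,0,0.5],[0,0,0,-0.06,-0.2,0.07,0.5],[0,0,0,0,-0.2,0.07,0.5],[0,0,0,0,-0.2,0.07,0.5],[0,0,0,0,-0.2,0.07,0.5],[0,0,0,0,-0.2,0.07,0.5],[0,0,0,0,-0.2,0.07,0.5],[0,0,0,0,0,0,0.5]]'
python3 - <<'E'
from h import *
st(); print(w2n(env.get_state()['tcp_pos'])); s,im=snap('wrist','w19')
E
```

```text
clock: 25.75
tcp_pos: [0.5777, 0.0826, 0.0293]
orientation: [-0.175, 0.984, 0.022, -0.008]
wrist_force: [0.6, 3.4, 4.9]
finger_gap: 0.0578
t 25.75 tcp [0.5777 0.0826 0.0293] x [ 0.999  0.046 -0.008] z [-0.024  0.344 -0.939] F [0.6 3.4 4.9] gap 0.0578 j [-0.17  0.51 -0.23  0.92  0.34  1.34]
(np.float64(0.0093), np.float64(0.0718))
```

View pics/w19.png

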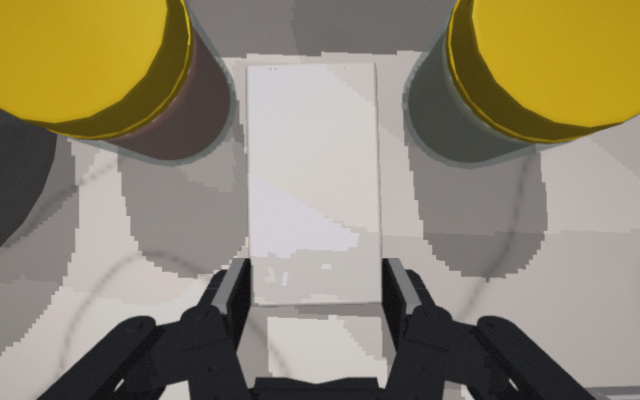

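The board is between the jars with clearance on both sides (columns 247–377, against jar feet at 232 and 405). I'll release it, step back, and push its end home with part-closed fingers.

```bash
python3 -m inch '[[0,0,0,0,0,0,0.2],[0,0,0,0,0,0,0],[0,0,0,0,0,0,0],[0,0,0,0,0,-0.6,0],[0,0,0,0,0.5,-0.4,0],[0,0,0,0,0.5,0,0.55],[0,0,0,0,0,0,0.55],[0,0,0,0,0,0,0.55],[0,0,0,0,0,0,0.55]]'
python3 - <<'E'
from h import *
st(); tgt(n2w(.0093,.030,.030),PSI,20,PSI); snap('wrist','w20')
E
```

```text
clock: 26.7
tcp_pos: [0.5803, 0.017, 0.0583]
orientation: [-0.174, 0.984, 0.021, -0.009]
wrist_force: [-0.5, 0.6, 0.1]
finger_gap: 0.0388
t 26.7 tcp [0.5803 0.017  0.0583] x [ 0.999  0.044 -0.01 ] z [-0.025  0.342 -0.939] F [-0.5  0.6  0.1] gap 0.0388 j [-0.28  0.5  -0.16  1.03  0.33  1.23]
turn units(8deg) [-0.01   0.023 -0.157] | shift cur axes (50mm) [ 0.028 -0.256  0.695] | shift AFTER turn [ 0.032 -0.256  0.695] clk 26.7
```

View pics/w20.png

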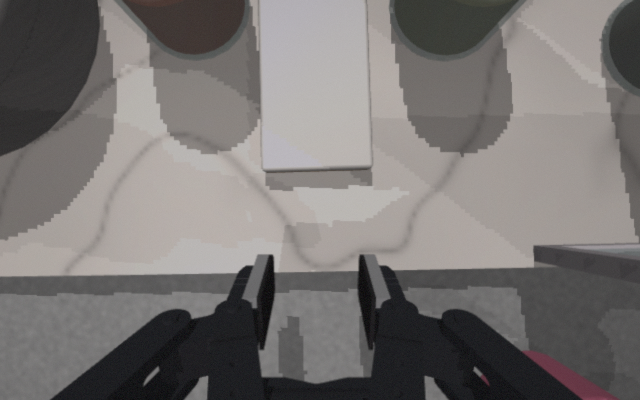

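```bash
python3 -m inch '[[0,0,-0.15,0.03,-0.26,0.3,0.55],[0,0,0,0,0,0.39,0.55],[0,0,0,0,0,0,0.55]]'
python3 - <<'E'
from h import *
st(); p=env.get_state()['tcp_pos']; print(w2n(p)); tgt(n2w(.0093,.10,.030),PSI,20,PSI)
E
```

```text
clock: 27.05
tcp_pos: [0.5789, 0.0425, 0.0288]
orientation: [-0.174, 0.984, 0.032, -0.009]
wrist_force: [-1.2, -0.3, -0.8]
finger_gap: 0.0384
t 27.05 tcp [0.5789 0.0425 0.0288] x [ 0.998  0.066 -0.006] z [-0.029  0.343 -0.939] F [-1.2 -0.3 -0.8] gap 0.0384 j [-0.24  0.52 -0.21  0.95  0.33  1.25]
(np.float64(0.0079), np.float64(0.0317))
turn units(8deg) [-0.014  0.048  0.002] | shift cur axes (50mm) [ 0.031 -1.291  0.447] | shift AFTER turn [ 0.028 -1.292  0.445] clk 27.05
```

```bash
python3 -m inch '[[0,0.04,0,0.03,-0.2,0.07,0.55],[0,0,0,0,-0.22,0.075,0.55],[0,0,0,0,-0.22,0.075,0.55],[0,0,0,0,-0.22,0.075,0.55],[0,0,0,0,-0.22,0.075,0.55],[0,0,0,0,-0.22,0.075,0.55],[0,0,0,0,0,0,0.55]]'
python3 - <<'E'
from h import *
st(); p=env.get_state()['tcp_pos']; print(w2n(p)); snap('wrist','w21')
E
```

```text
clock: 27.75
tcp_pos: [0.5778, 0.111, 0.0322]
orientation: [-0.174, 0.984, 0.032, -0.004]
wrist_force: [-0.3, 0.3, -0.5]
finger_gap: 0.0384
t 27.75 tcp [0.5778 0.111  0.0322] x [0.998 0.064 0.003] z [-0.019  0.343 -0.939] F [-0.3  0.3 -0.5] gap 0.0384 j [-0.12  0.5  -0.24  0.9   0.34  1.37]
(np.float64(0.0112), np.float64(0.1001))
```

View pics/w21.png

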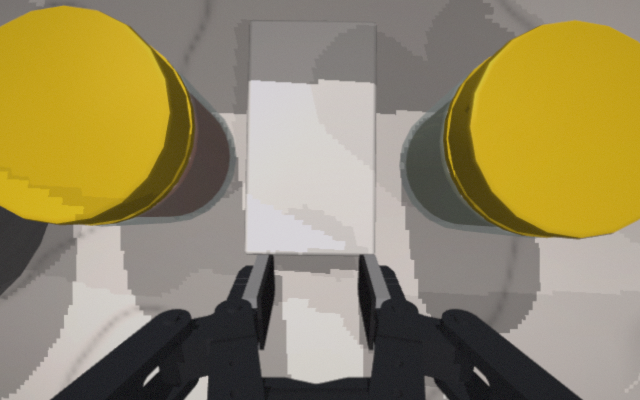

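```bash
python3 -m inch '[[0,0,0,-0.02,-0.13,0.07,0.55],[0,0,0,0,-0.13,0.055,0.55],[0,0,0,0,0,0,0.55]]'
python3 - <<'E'
from h import *
st(); p=env.get_state()['tcp_pos']; print(w2n(p))
E
python3 -m inch '[[0,0,0,0,-0.06,0.025,0.55],[0,0,0,0,-0.05,0.02,0.55],[0,0,0,0,0,0,0.55]]'
python3 - <<'E'
from h import *
st(); p=env.get_state()['tcp_pos']; print(w2n(p)); snap('wrist','w22')
E
```

```text
clock: 28.1
tcp_pos: [0.5769, 0.1237, 0.031]
orientation: [-0.174, 0.984, 0.031, -0.003]
wrist_force: [0.2, -0.6, 0.8]
finger_gap: 0.0385
t 28.1 tcp [0.5769 0.1237 0.031 ] x [0.998 0.062 0.004] z [-0.017  0.342 -0.939] F [ 0.2 -0.6  0.8] gap 0.0385 j [-0.1   0.49 -0.25  0.88  0.35  1.4 ]
(np.float64(0.0112), np.float64(0.1128))
clock: 28.4
tcp_pos: [0.5765, 0.1293, 0.0307]
orientation: [-0.174, 0.984, 0.031, -0.003]
wrist_force: [0.9, -2.5, 4.4]
finger_gap: 0.0385
t 28.4 tcp [0.5765 0.1293 0.0307] x [0.998 0.062 0.004] z [-0.017  0.342 -0.939] F [ 0.9 -2.5  4.4] gap 0.0385 j [-0.09  0.49 -0.25  0.88  0.35  1.41]
(np.float64(0.011), np.float64(0.1184))
```

View pics/w22.png

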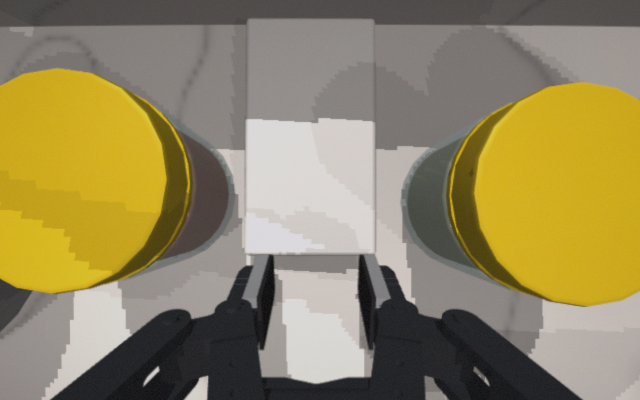

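```bash
python3 -m inch '[[0,0,0,0,-0.06,0.015,0.55],[0,0,0,0,0,0,0.55]]'; python3 -m inch '[[0,0,0,0,-0.05,0.015,0.55],[0,0,0,0,0,0,0.55]]'
python3 - <<'E'
from h import *
st(); p=env.get_state()['tcp_pos']; print(w2n(p))
E
```

```text
clock: 28.65
tcp_pos: [0.5757, 0.1327, 0.0306]
orientation: [-0.174, 0.984, 0.031, -0.004]
wrist_force: [1.0, -2.1, 1.5]
finger_gap: 0.0383
clock: 28.85
tcp_pos: [0.5762, 0.1334, 0.0306]
orientation: [-0.172, 0.985, 0.03, -0.004]
wrist_force: [0.8, -9.1, 2.4]
finger_gap: 0.0381
t 28.85 tcp [0.5762 0.1334 0.0306] x [0.998 0.061 0.003] z [-0.017  0.339 -0.941] F [ 0.8 -9.1  2.4] gap 0.0381 j [-0.08  0.49 -0.25  0.87  0.34  1.42]
(np.float64(0.011), np.float64(0.1226))
```

The push now meets 9 N, so the board is at the back wall. I'll back off, rise, and check.

```bash
python3 -m inch '[[0,0,0,0,0.2,-0.07,0.55],[0,0,0,0,0.3,-0.1,0.55],[0,0,0,0,0.2,-0.8,0.55],[0,0,0,0,0.3,-0.8,0],[0,0,0,0,0.3,-0.8,0],[0,0,0,0,0.3,-0.8,0],[0,0,0,0,0,0,0]]'
python3 - <<'E'
from h import *
st(); s,im=snap('wrist','w23'); snap('side','s23')
import pickle; pickle.dump(s,open('w23.pkl','wb'))
E
```

```text
clock: 29.55
tcp_pos: [0.5863, -0.0022, 0.1659]
orientation: [-0.173, 0.985, 0.029, 0.0]
wrist_force: [0.2, -0.3, 0.9]
finger_gap: 0.0853
t 29.55 tcp [ 0.5863 -0.0022  0.1659] x [0.998 0.057 0.01 ] z [-0.01  0.34 -0.94] F [ 0.2 -0.3  0.9] gap 0.0853 j [-0.31  0.43  0.    1.27  0.33  1.18]
```

View pics/w23.png

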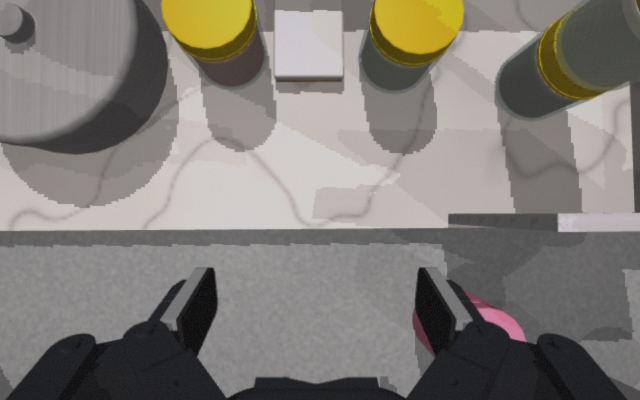

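Run:
```python
from h import *
import pickle
s=pickle.load(open('w23.pkl','rb'))
for w in onz('wrist',[(275,78),(343,78)],.036,s): print(w2n(w))
tgt([.592,-.305,.25],93.65)
```

```text
(np.float64(-0.0213), np.float64(0.1279))
(np.float64(0.0364), np.float64(0.1277))
turn units(8deg) [ -1.941  -1.993 -11.148] | shift cur axes (50mm) [-0.194  5.141 -3.751] | shift AFTER turn [-6.114 -0.226 -1.761] clk 29.65
```

```bash
python3 -m inch '[[0,0,0,-0.03,0.73,-0.54,0],[0,0,0,-0.03,0.73,-0.54,0],[0,0,0,-0.03,0.73,-0.54,0],[0,0,0,-0.03,0.73,-0.54,0],[0,0,0,-0.03,0.73,-0.54,0],[0,0,0,-0.03,0.73,-0.54,0],[0,0,0,-0.03,0.73,-0.54,0],[-0.15,-0.153,-0.86,0,0,0,0],[-0.15,-0.153,-0.86,0,0,0,0],[-0.15,-0.153,-0.86,0,0,0,0],[-0.15,-0.153,-0.86,0,0,0,0],[-0.15,-0.153,-0.86,0,0,0,0]]'
python3 -m inch '[[-0.15,-0.153,-0.86,0,0,0,0],[-0.15,-0.153,-0.86,0,0,0,0],[-0.15,-0.153,-0.86,0,0,0,0],[-0.15,-0.153,-0.86,0,0,0,0],[-0.15,-0.153,-0.86,0,0,0,0],[-0.15,-0.153,-0.86,0,0,0,0],[-0.15,-0.153,-0.86,0,0,0,0],[-0.15,-0.153,-0.86,0,0,0,0],[0,0,0,0,0,0,0]]'
python3 - <<'E'
from h import *
st(); tgt([.592,-.305,.25],93.65); s,im=snap('wrist','w24')
import pickle; pickle.dump(s,open('w24.pkl','wb'))
E
```

```text
clock: 30.85
tcp_pos: [0.5913, -0.3015, 0.249]
orientation: [-0.116, 0.936, 0.332, -0.004]
wrist_force: [0.1, -0.6, -0.3]
finger_gap: 0.085
clock: 31.75
tcp_pos: [0.5908, -0.3007, 0.2501]
orientation: [-0.001, 0.681, 0.732, 0.0]
wrist_force: [0.3, 0.0, -0.1]
finger_gap: 0.0851
t 31.75 tcp [ 0.5908 -0.3007  0.2501] x [-0.072  0.997  0.002] z [-0.001  0.002 -1.   ] F [ 0.3  0.  -0.1] gap 0.0851 j [-0.59  0.49  0.36  1.44  0.   -0.66]
turn units(8deg) [-0.007 -0.013  0.06 ] | shift cur axes (50mm) [-0.088  0.018  0.002] | shift AFTER turn [-0.088  0.019  0.002] clk 31.75
```

View pics/w24.png

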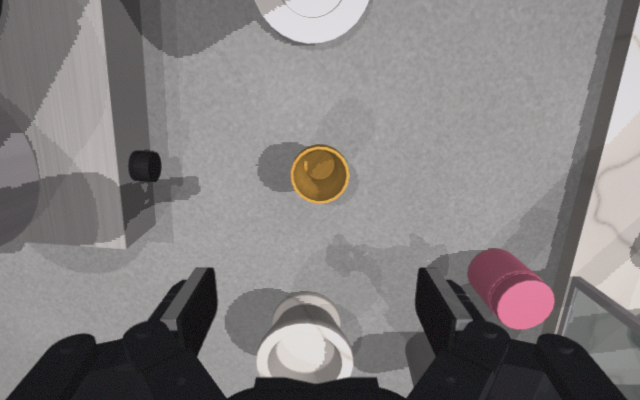

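The cup's rim is at (320,174), seen nearly from above. The white mortar is at (305,345).

Run:
```python
from h import *
import pickle
s=pickle.load(open('w24.pkl','rb'))
im=cv2.imread('pics/w24.png'); hsv=cv2.cvtColor(im,cv2.COLOR_BGR2HSV); m=cv2.inRange(hsv,(8,110,40),(26,255,255)); m[:, :270]=0; m[:,370:]=0; m[:120]=0; m[230:]=0
c=max(cv2.findContours(m,0,1)[0],key=cv2.contourArea); w=onz('wrist',c[:,0],.062,s)[:,:2]; (a,b),r=cv2.minEnclosingCircle(w.astype(np.float32)); print('cup',a,b,r)
print('bowl rim',onz('wrist',[(305,308),(305,340)],.07,s).round(3))
tgt([a,b,.15],93.65); tgt([a,b,.036],93.65)
```

```text
cup 0.5884813070297241 -0.2974931001663208 0.029254421591758728
bowl rim [[ 0.736 -0.302  0.07 ]
 [ 0.778 -0.299  0.07 ]]
turn units(8deg) [-0.01  -0.015  0.037] | shift cur axes (50mm) [ 0.07  -0.041  2.005] | shift AFTER turn [ 0.074 -0.044  2.005] clk 31.8
turn units(8deg) [-0.01  -0.015  0.037] | shift cur axes (50mm) [ 0.065 -0.038  4.285] | shift AFTER turn [ 0.074 -0.044  4.285] clk 31.8
```

```bash
python3 -m inch '[[0,0,0.04,0.07,-0.04,0.8,0],[0,0,0,0,0,0.8,0],[0,0,0,0,0,0.8,0],[0,0,0,0,0,0.8,0],[0,0,0,0,0,0.8,0],[0,0,0,0,0,0.3,0],[0,0,0,0,0,0,0],[0,0,0,0,0,0,0]]'
python3 - <<'E'
from h import *
st(); tgt([.5885,-.2975,.034],93.65); snap('wrist','w25')
E
```

```text
clock: 32.6
tcp_pos: [0.5895, -0.2991, 0.0362]
orientation: [-0.0, 0.684, 0.729, 0.0]
wrist_force: [0.1, -0.3, -0.0]
finger_gap: 0.0856
t 32.6 tcp [ 0.5895 -0.2991  0.0362] x [-0.063  0.998  0.001] z [-0.     0.001 -1.   ] F [ 0.1 -0.3 -0. ] gap 0.0856 j [-0.59  0.59 -0.02  0.97  0.   -0.65]
turn units(8deg) [-0.001 -0.006 -0.004] | shift cur axes (50mm) [ 0.034 -0.018  0.043] | shift AFTER turn [ 0.034 -0.018  0.043] clk 32.6
```

View pics/w25.png

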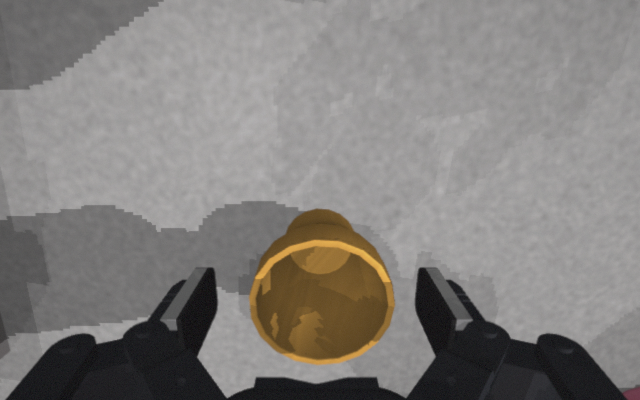

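The cup sits between the fingers (rim centre (322,302)). I'll grip and lift it.

```bash
python3 -m inch '[[0,0,0,0.04,-0.02,0.02,0],[0,0,0,0,0,0,0.15],[0,0,0,0,0,0,0.3],[0,0,0,0,0,0,0.45],[0,0,0,0,0,0,0.5],[0,0,0,0,0,0,0.5],[0,0,0,0,0,0,0.5]]' 25
python3 - <<'E'
from h import *
st()
E
python3 -m inch '[[0,0,0,0,0,-0.4,0.5],[0,0,0,0,0,-0.8,0.5],[0,0,0,0,0,-0.8,0.5],[0,0,0,0,0,-0.8,0.5],[0,0,0,0,0,-0.8,0.5],[0,0,0,0,0,0,0.5]]'
python3 - <<'E'
from h import *
st(); tgt(n2w(.0085,.160,.22),93.65); snap('wrist','w26')
E
```

```text
clock: 33.35
tcp_pos: [0.5891, -0.2976, 0.0371]
orientation: [0.001, 0.684, 0.73, 0.001]
wrist_force: [-0.9, 1.4, 5.5]
finger_gap: 0.0577
t 33.35 tcp [ 0.5891 -0.2976  0.0371] x [-0.064  0.998 -0.001] z [ 0.003 -0.001 -1.   ] F [-0.9  1.4  5.5] gap 0.0577 j [-0.59  0.58 -0.02  0.96  0.   -0.65]
clock: 33.95
tcp_pos: [0.5908, -0.299, 0.2229]
orientation: [0.006, 0.684, 0.729, 0.001]
wrist_force: [0.8, -1.0, 0.5]
finger_gap: 0.0581
t 33.95 tcp [ 0.5908 -0.299   0.2229] x [-0.064  0.998 -0.007] z [ 0.01  -0.007 -1.   ] F [ 0.8 -1.   0.5] gap 0.0581 j [-0.59  0.48  0.27  1.35  0.   -0.65]
turn units(8deg) [0.071 0.052 0.005] | shift cur axes (50mm) [ 9.398e+00  2.160e-01 -9.000e-03] | shift AFTER turn [9.398 0.21  0.057] clk 33.95
```

View pics/w26.png

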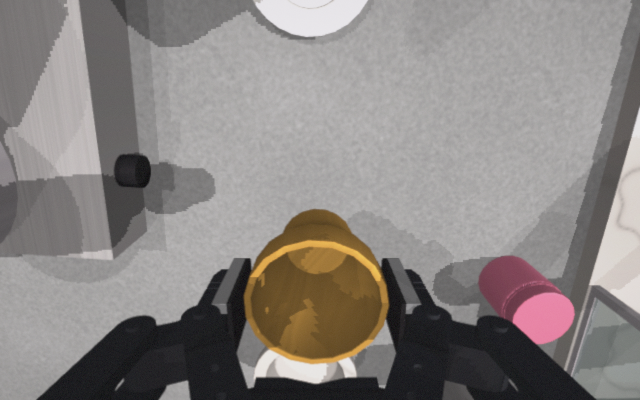

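```bash
python3 -m inch '[[0.07,0.05,0,0.78,0.018,0,0.5],[0,0,0,0.78,0.018,0,0.5],[0,0,0,0.78,0.018,0,0.5],[0,0,0,0.78,0.018,0,0.5],[0,0,0,0.78,0.018,0,0.5],[0,0,0,0.78,0.018,0,0.5],[0,0,0,0.78,0.018,0,0.5],[0,0,0,0.78,0.018,0,0.5],[0,0,0,0.78,0.018,0,0.5],[0,0,0,0.78,0.018,0,0.5],[0,0,0,0.78,0.018,0,0.5],[0,0,0,0.7,0,0,0.5]]'
python3 -m inch '[[0,0,0,0,0,0,0.5]]'
python3 - <<'E'
from h import *
st(); s,im=snap('wrist','w27'); snap('side','s27'); tgt(n2w(.0085,.160,.12),93.65)
import pickle; pickle.dump(s,open('w27.pkl','wb'))
E
```

```text
clock: 35.2
tcp_pos: [0.5671, 0.168, 0.2166]
orientation: [-0.006, 0.684, 0.73, -0.002]
wrist_force: [0.9, 0.8, -0.6]
finger_gap: 0.0577
clock: 35.3
tcp_pos: [0.5666, 0.1702, 0.2165]
orientation: [-0.007, 0.682, 0.731, -0.002]
wrist_force: [-0.4, -0.4, -1.2]
finger_gap: 0.0578
t 35.3 tcp [0.5666 0.1702 0.2165] x [-0.07   0.998  0.008] z [-0.012  0.007 -1.   ] F [-0.4 -0.4 -1.2] gap 0.0578 j [0.15 0.36 0.07 1.3  0.01 0.08]
turn units(8deg) [-0.08  -0.043  0.019] | shift cur axes (50mm) [0.057 0.106 1.936] | shift AFTER turn [0.069 0.084 1.937] clk 35.4
```

View pics/w27.png

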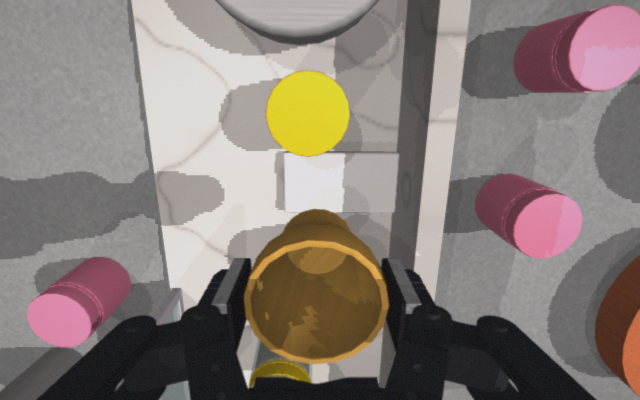

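View pics/s27.png

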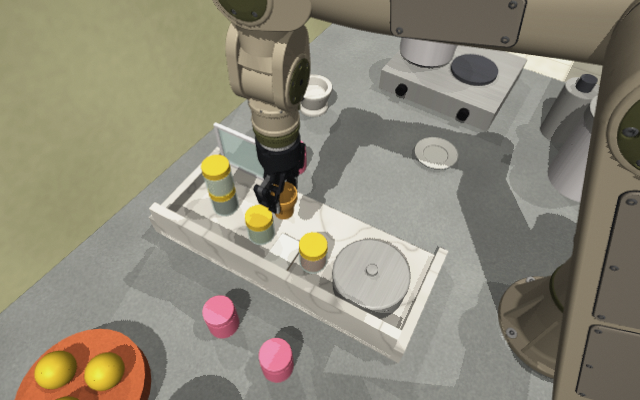

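In the wrist view the board's far end (399,182) meets the back wall, its near end is at (284,182), and the cup is held above it. I'll measure the board for placing.

Run:
```python
from h import *
import pickle
s=pickle.load(open('w27.pkl','rb'))
for w in onz('wrist',[(284,152),(286,212),(399,152),(398,212)],.036,s): print(w2n(w))
tgt(n2w(.0095,.163,.12),93.65); tgt(n2w(.0095,.163,.076),93.65)
```

```text
(np.float64(-0.0235), np.float64(0.1311))
(np.float64(0.0358), np.float64(0.1319))
(np.float64(-0.0241), np.float64(0.2388))
(np.float64(0.0354), np.float64(0.2425))
turn units(8deg) [-0.08  -0.043  0.019] | shift cur axes (50mm) [0.117 0.126 1.936] | shift AFTER turn [0.129 0.104 1.937] clk 35.4
turn units(8deg) [-0.08  -0.043  0.019] | shift cur axes (50mm) [0.112 0.136 2.816] | shift AFTER turn [0.129 0.104 2.817] clk 35.4
```

```bash
python3 -m inch '[[-0.08,-0.04,0.02,0.14,0.07,0.3,0.5],[0,0,0,0,0,0.6,0.5],[0,0,0,0,0,0.6,0.5],[0,0,0,0,0,0.6,0.5],[0,0,0,0,0,0.4,0.5],[0,0,0,0,0,0,0.5],[0,0,0,0,0,0,0.5]]'
python3 - <<'E'
from h import *
st(); s,im=snap('wrist','w28'); snap('side','s28'); tgt(n2w(.008,.165,.0735),93.65)
E
```

```text
clock: 36.1
tcp_pos: [0.5713, 0.1725, 0.0932]
orientation: [0.0, 0.686, 0.728, 0.001]
wrist_force: [0.7, 0.3, -0.4]
finger_gap: 0.0581
t 36.1 tcp [0.5713 0.1725 0.0932] x [-0.06   0.998  0.001] z [ 0.001  0.001 -1.   ] F [ 0.7  0.3 -0.4] gap 0.0581 j [ 0.16  0.43 -0.14  1.01  0.    0.1 ]
turn units(8deg) [ 0.033 -0.008 -0.022] | shift cur axes (50mm) [ 0.049 -0.041  0.426] | shift AFTER turn [ 0.05  -0.039  0.426] clk 36.2
```

View pics/w28.png

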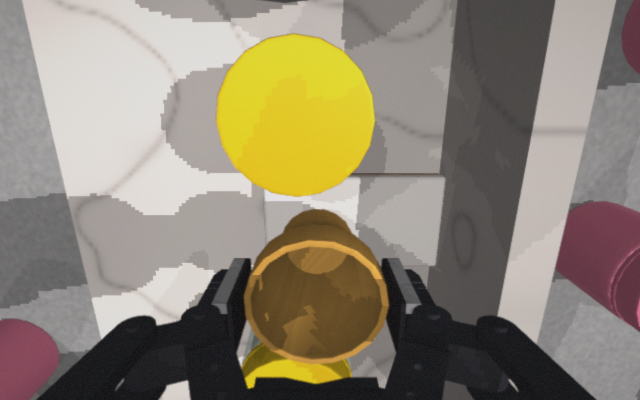

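The cup is over the board (board edge at row 176, columns 265–443) with the fingers clear of both lids. I'll lower it.

```bash
python3 -m inch '[[0.03,0,-0.02,0.05,-0.04,0.12,0.5],[0,0,0,0,0,0.12,0.5],[0,0,0,0,0,0.1,0.5],[0,0,0,0,0,0,0.5],[0,0,0,0,0,0,0.5]]'
python3 - <<'E'
from h import *
st()
E
```

```text
clock: 36.7
tcp_pos: [0.5691, 0.1762, 0.0762]
orientation: [-0.001, 0.684, 0.73, -0.0]
wrist_force: [0.3, 0.0, -0.8]
finger_gap: 0.0577
t 36.7 tcp [0.5691 0.1762 0.0762] x [-0.065  0.998  0.001] z [-0.002  0.001 -1.   ] F [ 0.3  0.  -0.8] gap 0.0577 j [ 0.16  0.44 -0.16  0.97  0.    0.1 ]
```

```bash
python3 -m inch '[[0,0,0,0,0,0.03,0.5],[0,0,0,0,0,0.02,0.5],[0,0,0,0,0,0,0.5],[0,0,0,0,0,0,0.5]]'
python3 - <<'E'
from h import *
st()
E
```

```text
clock: 37.1
tcp_pos: [0.5693, 0.1761, 0.074]
orientation: [-0.001, 0.684, 0.73, -0.0]
wrist_force: [0.0, 0.2, -0.1]
finger_gap: 0.0579
t 37.1 tcp [0.5693 0.1761 0.074 ] x [-0.064  0.998  0.001] z [-0.002  0.001 -1.   ] F [ 0.   0.2 -0.1] gap 0.0579 j [ 0.16  0.44 -0.16  0.97  0.    0.1 ]
```

```bash
python3 -m inch '[[0,0,0,0,0,0.03,0.5],[0,0,0,0,0,0,0.5],[0,0,0,0,0,0,0.5]]'
python3 - <<'E'
from h import *
st()
E
```

```text
clock: 37.4
tcp_pos: [0.5697, 0.1763, 0.0732]
orientation: [-0.001, 0.684, 0.73, 0.0]
wrist_force: [-1.1, -0.3, 4.5]
finger_gap: 0.0574
t 37.4 tcp [0.5697 0.1763 0.0732] x [-0.064  0.998  0.001] z [-0.001  0.001 -1.   ] F [-1.1 -0.3  4.5] gap 0.0574 j [ 0.16  0.44 -0.16  0.97  0.    0.1 ]
```

Contact at 4.5 N. I'll open slowly, pause, and rise straight up.

```bash
python3 -m inch '[[0,0,0,0,0,0,0.3],[0,0,0,0,0,0,0.15],[0,0,0,0,0,0,0],[0,0,0,0,0,0,0],[0,0,0,0,0,-0.2,0],[0,0,0,0,0,-0.4,0],[0,0,0,0,0,-0.6,0],[0,0,0,0,0,-0.8,0],[0,0,0,0,0,-0.8,0],[0,0,0,0,0,-0.6,0],[0,0,0,0,0,0,0],[0,0,0,0,0,0,0]]'
python3 - <<'E'
from h import *
st(); s,im=snap('wrist','w29'); snap('side','s29')
import pickle; pickle.dump(s,open('w29.pkl','wb'))
E
```

```text
clock: 38.6
tcp_pos: [0.5701, 0.1761, 0.2437]
orientation: [-0.0, 0.684, 0.73, 0.001]
wrist_force: [-0.5, -0.1, -0.5]
finger_gap: 0.0853
t 38.6 tcp [0.5701 0.1761 0.2437] x [-0.064  0.998  0.001] z [ 0.001  0.001 -1.   ] F [-0.5 -0.1 -0.5] gap 0.0853 j [0.16 0.35 0.13 1.35 0.   0.1 ]
```

View pics/w29.png

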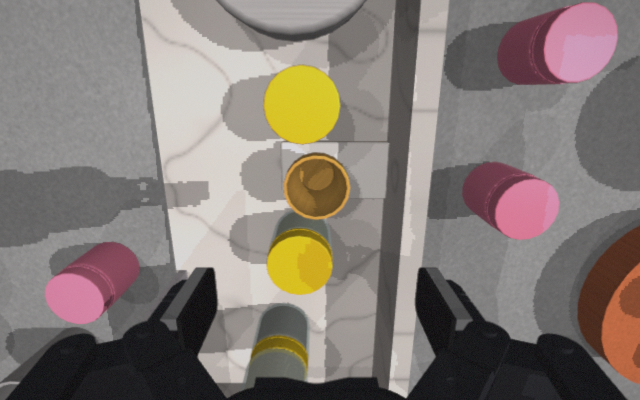

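The cup stands upright on the board at (317,186) between the lids at (302,104) and (300,261). Numeric check next.

Run:
```python
from h import *
import pickle
s=pickle.load(open('w29.pkl','rb'))
im=cv2.imread('pics/w29.png'); hsv=cv2.cvtColor(im,cv2.COLOR_BGR2HSV)
def circ(lo,hi,roi,z):
    m=cv2.inRange(hsv,lo,hi); k=np.zeros_like(m); x0,y0,x1,y1=roi; k[y0:y1,x0:x1]=m[y0:y1,x0:x1]
    c=max(cv2.findContours(k,0,1)[0],key=cv2.contourArea); w=onz('wrist',c[:,0],z,s)[:,:2]; (a,b),r=cv2.minEnclosingCircle(w.astype(np.float32)); return w2n([a,b]),round(r,4)
print('cup',circ((8,110,40),(21,255,255),(275,145,360,225),.098))
print('lids',circ((22,150,80),(34,255,255),(250,60,350,146),.1),circ((22,150,80),(34,255,255),(250,235,350,300),.1))
print('board corners',[w2n(w) for w in onz('wrist',[(283,142),(388,142),(387,197)],.036,s)])
a=cv2.imread('pics/side0.png')[100:340,140:460]; b=cv2.imread('pics/s29.png')[100:340,140:460]
cv2.imwrite('pics/v29.png',cv2.resize(np.hstack([a,b]),(800,300)))
```

```text
cup ((np.float64(0.0066), np.float64(0.1658)), 0.0296)
lids ((np.float64(-0.0612), np.float64(0.1541)), 0.0303) ((np.float64(0.0783), np.float64(0.151)), 0.0333)
board corners [(np.float64(-0.023), np.float64(0.1326)), (np.float64(-0.0231), np.float64(0.2381)), (np.float64(0.0347), np.float64(0.2408))]
```

View pics/v29.png

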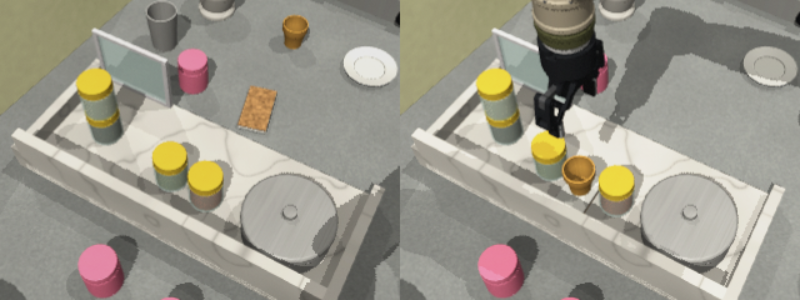

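The dabba and the stacked jars have not moved, and the cup, board and jars are all within the limits. I'm handing in.

```bash
python3 -c "
from workcell import env
print(env.hand_in())"
```

```text
the job is handed in; nothing more can be done
None
```

I finished the whole sequence and handed it in at about 39 s of the 72 s; the hand-in gave no verdict.

**What I did:**
- I gripped each middle jar and slid it outward until they stood 139 mm apart, centre to centre.
- I pushed the board against the sill, turned it up to 91° in contact with the marble and let it stand. I then regripped it from the front and lowered it over the sill to about 153°. There I let it fall the last 27°, and it landed flat with the white side up.
- I slid it between the jars and pushed it until the back wall resisted with 9 N.
- I set the cup down on it and withdrew.

**Last checks (wrist camera, niche frame):**

| Item | Result |
|---|---|
| Board | centre at about x 6–7 mm, y 185 mm; square to about 1–3°, so inside the 9° limit |
| Jars | x −61 and +78 mm, 67 and 72 mm from the board's centre line; both upright |
| Cup | upright on the board, less than 1 mm off its centre line, about 20 mm toward the sill from its centre |
| Dabba, stacked jars | no visible change between the first and last side views; not measured |
| Robot | about 80 mm above everything, touching nothing |

The board's position read slightly differently from view to view: its centre along x came out at 6 to 8 mm, and its distance from the sill at 183 to 186 mm. Both stay inside the limits.

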